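Prise the retaining ring out of the welding turntable hub

TASK

Free the dust cap of this welding turntable: take the orange-handled pick from its wooden stand, slide its toe under the square ring end lying across the hub's slot until the shank bears on it with a light pull, hold that a moment, then gently prise the split ring right out of its groove with the pick alone, neither digging into the hub nor forcing the ring. Leave the ring lying loose on top of the hub, put the pick back upright in its stand and leave the other parts alone.

Things in the scene. Friction and masses are not known exactly. Their poses are not given: they have to be found in the camera images.
- hub: Fixed blue turntable hub, 132 mm across, on a thin dark plate 160 mm across. Origin on its axis at bench level, z up. Flat top face at z = 44.6 mm; open bore 77 mm across with a flat black cap floor at z = 30 mm. A slot through the wall opens towards the hub's own -x. The ring rests on a black rim (r 29.5 to 38.5 mm, top at z = 36 mm); inside r = 29 mm the bore is empty down to the floor
- hub_slot (a point): Point on the slot floor (z = 30 mm, level with the bore floor), 36 mm from the hub axis towards the hub's -x, mid slot; axes as the hub. The slot is cut through wall and rim, open upward and outward, 23 mm wide or more
- ring: Loose split ring of 5 mm bright spring wire, centre line radius 36 mm, 77 mm outside, 38 g, flat in the groove (wire centre at z = 38.5 mm; underside 6 mm above the slot floor). Origin at its centre, z up, opening towards its own -x. The front two thirds are two springy arms that squeeze in by 2 mm each to ride over the teeth as the end is prised up
- ring_lift (a point): Centre of the square end of the long arm, a lug 9 mm long, 5 x 5 mm in section, lying across the middle of the slot. A light outward pull of about 4 N (2 to 7 N) with the shank on its inner side takes up the slack; prising it up takes some 7 N and it rides over the teeth after about 5 mm. Push or pull it with no more than 15 N in all, so ease the pull while prising; the hub marks at 9 N
- ring_a_tip (a point): Point near the end of the long arm, 4.4 mm past the centre of its square end, towards the opening
- ring_b_tip (a point): Wire centre at the other end, at the edge of the slot; the opening between the ends is about 11 mm
- ring_back (a point): Wire centre at the back of the ring, opposite the opening. When the ends are up past the teeth the back still sits under the back teeth; it comes out when the tilted ring is drawn 5 mm or more towards the slot side. Drawn some 30 mm over, the ring lies flat on the top face
- pick: Loose hook pick, 90 g, 135 mm long, standing upright. Origin at the foot of the shank, on its axis; z up. Shank 6 mm round; flat toe at the foot pointing to its own -x: 5 mm wide, 4.5 mm thick (z = 0 to 4.5 mm), ending 8 mm from the axis. Dark plug 18 mm square, z = 43 to 55 mm; dark collar 36 mm square, z = 55 to 60 mm; orange handle z = 60 to 135 mm, 20 mm along its x, 18 mm along its y
- pick_toe (a point): End of the toe, on its underside, 8 mm from the shank axis along the pick's -x
- pick_handle (a point): Centre of the handle at z = 100 mm of the pick: where to grip it, across its y
- stand: Fixed wooden block 64 x 64 x 60 mm high with an upright square hole 28 x 28 mm, 59 mm deep. Origin under its centre at bench level. The pick's collar rests on the top, so that the pick's origin is then 5 mm above the bench
- stand_hole (a point): Centre of the mouth of the hole, at the top of the block (z = 60 mm)
- nozzle: Loose copper torch nozzle, 32 mm round, 65 mm high, standing; bystander
- offcut: Loose square steel bar offcut, 40 x 40 mm, 50 mm high, standing; bystander
- hub_tooth (a point): Tip of the middle back tooth, on the hub's +x side. Dark V-shaped teeth hold the ring down: tips at r = 36.5 mm, z = 41.8 mm, upper and lower flanks at 45 degrees; one row 22 to 53 degrees to each side of the slot and one row at the back, opposite the slot

How it is judged:
By the outcome, as a careful person would: the job done as asked, in the order asked, and still so for the second after the job is handed in, with the robot touching nothing.
It also fails if it takes over 72 s, if anything falls off the work surface, if the arm or the gripper's body presses on something with over 40 N, if the wrist force passes 120 N, or if a joint passes its speed limit or range.

ROBOT

A 6-joint arm with a two-finger parallel gripper is mounted at the origin on the work surface. World frame = base frame: x ahead of the robot, y to its left, z up, the work surface at z = 0. Lengths are in m, angles in rad, forces in N, time in s.
With the tool pointing down it reaches from about 0.3 to 0.85 m from the base axis. Payload 5.4 kg.
Tool frame: the origin (TCP) lies midway between the tips of the shut fingers; the grasp point (between the pads) lies 19 mm behind it; x points along the fingers, y is the direction in which the jaws open and shut, and the axes are right-handed (so a half turn about x gives the same grasp; the last joint's range is limited). The gripper opens to 85 mm and grips with 20 to 120 N. Pads are 22 mm wide; open, the fingers measure 114 mm over their backs; the gripper's body (76 mm by 85 mm) begins 54 mm behind the grasp point. The pads swing forward as they close: fully open they stand 13 mm farther back than shut.
Start: joints at [0.993, 0.158, 1.597, -0, 1.386, -0.21], TCP at [0.207, 0.537, 0.193] pointing down, gripper open.
Joint ranges: [-2.91, 2.91], [-0.94, 2.29], [0.18, 2.7], [-1.29, 4.43], [0.17, 2.64], [-3, 3]. Speed limits (rad/s): [2.57, 2.57, 3.14, 3.14, 3.14, 3.14].

INTERFACE

Orientations are given as a unit quaternion [w, x, y, z].
In Python, from workcell import telemetry, eyes, order, boxes_of, tip_of gives the robot as it stands.
- The arm moves only by the tool move_arm, never from a script. Its arguments are lists of equal length, an entry for each row: "slide": the shift along the world's x, y, z in m, a list of three; "rotation": the turn, a rotation vector about the world's x, y, z in rad, a list of three; "claw": the opening, from 0 (shut) to 1 (fully open). In form: {"slide": [[tx, ty, tz], ...], "rotation": [[rx, ry, rz], ...], "claw": [claw, ...]}. A call has 1 to 20 rows; each row shifts and turns the commanded pose from where the row before left it; what a row does not reach is not made up. A row lasts 1/12 s, in which the tool goes at most 41.7 mm and 7.16 degrees, less where a joint would pass 70% of its speed; a pose out of reach is approached as far as the arm can. A call with a gripper value outside its range is refused whole. The fingers move at their own pace and stop on an object; "newtons" is the grip in N (left out, the last holds). Time passes only in rows, so rows that do not move let the fingers close. It gives the time, the measured TCP pose, the force and the opening at its end, in the units of the state.
- telemetry.get_obs(): the state, without advancing time (a new reading comes with each control period).
- eyes.grab_frame(name): name is "scene" or "top" or "wrist"; returns a dict with "frame" (480x640x3 uint8, blue, green, red), "camera_matrix" (3x3 intrinsics, pixels), "rvec" (rotation vector, rad) and "tvec" (3), from world to camera coordinates, as OpenCV has them. Camera axes: x right, y down, z forward; pixel columns grow to the right and rows downward; lengths in m; the calibration is good to about 2 mm. A picture is of the moment at which its call begins. There is no depth.
- order.hand_in(): hands the job in, once; it reports no verdict.
Trained networks look in a picture, given as the dict that the camera call returned (one of the last four; its "shot" number tells which), for a name from the list of things; names that differ only in an ending like _2 or _b are one class to them, and where a whole thing is asked for, a point or a joint stands for the part that bears it (a point fixed in the world has none). Each returns a list of dicts, best first, with "confidence" (0 to 1); they miss things now and then, are a little off and sometimes report something else, mostly with a low value. They report only what shows in the picture. A call takes as long as a camera call.
- boxes_of(picture, name): "bbox" ([left, top, width, height] in pixels, round what is visible of it).
- tip_of(picture, name): "pixel" ([row, column] in pixels: a listed point, or the origin of a listed thing).
The state is a dict: "time_s": time; "qpos": joint angles; "qd": joint speeds; "joint_efforts": joint torques, N m; "tool_pos": TCP position; "tcp_rot": TCP orientation; "ft_force": force on the tool from outside, world axes, zero at the start; "torque": the same for the moment, N m; "grip_width": opening from 0.0 (shut) to 1.0 (fully open).
Only numpy, scipy, OpenCV 4.12 (cv2) and the standard library are available. Lean on these libraries where they do the work, as an engineer would, in place of code of your own. Each camera call takes 0.05 s, during which the arm holds its last target.

## Working session

There is one attempt and no reset: what is moved stays moved. The work goes in short steps, Python scripts to look and compute and a tool call to move; the robot and the scene stay as the last step left them, time stands still between calls to the robot, and variables do not carry over. Pictures are saved under pics/ and viewed, and the job is handed in when it is done.

Besides the shell and the picture viewer there is one more tool, called after ">>>" as name(argument=value, ...) on one line, values as JSON. move_arm: Moves the arm, as the interface text tells. Its arguments: {"type":"object","properties":{"slide":{"type":"array","items":{"type":"array","items":{"type":"number"}}},"rotation":{"type":"array","items":{"type":"array","items":{"type":"number"}}},"claw":{"type":"array","items":{"type":"number"}},"newtons":{"type":"number"}},"required":["slide","rotation","claw"]}

```bash
ls; mkdir -p pics
cat > h.py <<'E'
import numpy as np, cv2
from workcell import telemetry, eyes, order, boxes_of, tip_of
from scipy.spatial.transform import Rotation as R
def ray(p,px):
    Rm,_=cv2.Rodrigues(np.array(p["rvec"],float)); t=np.array(p["tvec"],float).ravel()
    K=np.array(p["camera_matrix"],float)
    d=Rm.T@np.linalg.inv(K)@np.array([px[1],px[0],1.0]); c=-Rm.T@t
    return c,d/np.linalg.norm(d)
def at_z(p,px,z):
    c,d=ray(p,px); return c+d*(z-c[2])/d[2]
def proj(p,X):
    q,_=cv2.projectPoints(np.array(X,float).reshape(-1,3),np.array(p["rvec"],float),np.array(p["tvec"],float),np.array(p["camera_matrix"],float),None)
    return q.reshape(-1,2)
def tri(obs):
    A=np.zeros((3,3));b=np.zeros(3)
    for p,px in obs:
        c,d=ray(p,px);M=np.eye(3)-np.outer(d,d);A+=M;b+=M@c
    return np.linalg.solve(A,b)
E
python3 - <<'E'
from h import *
o=telemetry.get_obs();print(o)
P={}
for n in("scene","top","wrist"):
    P[n]=eyes.grab_frame(n);cv2.imwrite(f"pics/a_{n}.png",P[n]["frame"])
Z=dict(hub=0,hub_slot=.03,ring=.0385,ring_lift=.0385,ring_a_tip=.0385,ring_b_tip=.0385,ring_back=.0385,pick=.005,pick_toe=.005,pick_handle=.105,stand=0,stand_hole=.06,nozzle=0,offcut=0,hub_tooth=.0418)
for n,z in Z.items():
    for c in P:
        r=tip_of(P[c],n)
        for k in r[:2]: print(n,c,np.round(k["pixel"],1),round(k["confidence"],2),np.round(at_z(P[c],k["pixel"],z),4))
E
```

```text
pics
{'time_s': 0.0, 'qpos': array([ 9.92903964e-01,  1.59092684e-01,  1.59826038e+00, -1.72274999e-05,
        1.38618784e+00, -2.10074754e-01]), 'qd': array([-0.00032973, -0.00082081,  0.00078139,  0.00023512,  0.00018627,
       -0.00087736]), 'joint_efforts': array([ 4.41766570e-04, -3.96002269e+01, -3.31429446e+01, -2.48010856e-04,
        8.35105515e-03, -5.93708720e-06]), 'tool_pos': array([0.20638727, 0.53594908, 0.19167836]), 'tcp_rot': array([ 0.6949234 ,  0.12867183,  0.69544117, -0.12994851]), 'ft_force': array([-0.22628775, -0.19842114, -0.65193677]), 'torque': array([-0.00527699,  0.02268666, -0.01661977]), 'grip_width': 1.0018867716968984}
hub scene [230.  424.6] 0.73 [0.4112 0.2596 0.    ]
hub scene [250.3 297.2] 0.68 [ 0.4405 -0.0562  0.    ]
hub top [274.3 335.1] 0.8 [ 0.5165 -0.0415  0.    ]
hub top [292.1 342.9] 0.66 [ 0.485  -0.0541  0.    ]
hub_slot scene [249.7 301.8] 0.66 [ 0.4832 -0.0511  0.03  ]
hub_slot top [289.7 340.4] 0.58 [ 0.4873 -0.0498  0.03  ]
ring scene [256.4 311.7] 0.49 [ 0.5241 -0.0358  0.0385]
ring_lift scene [254.5 313.8] 0.4 [ 0.518  -0.0302 
[... 749 characters left out ...]
6691 0.1381 0.    ]
stand top [286.8 188.5] 0.58 [0.5027 0.2178 0.    ]
stand_hole scene [229.7 424.2] 0.73 [0.4988 0.2211 0.06  ]
stand_hole top [287.7 181.5] 0.69 [0.4967 0.212  0.06  ]
stand_hole top [253.7 320.3] 0.55 [ 0.5457 -0.0185  0.06  ]
nozzle scene [251.6 421.6] 0.65 [0.4975 0.222  0.    ]
nozzle scene [305.7 405.5] 0.59 [0.6715 0.1281 0.    ]
nozzle top [191.2 235.1] 0.72 [0.6736 0.1354 0.    ]
offcut scene [277.8 185.4] 0.67 [ 0.499  -0.3049  0.    ]
offcut top [280.9 488. ] 0.6 [ 0.4966 -0.3068  0.    ]
hub_tooth scene [262. 322.] 0.61 [ 0.5526 -0.0186  0.0418]
hub_tooth top [250.9 320.4] 0.83 [ 0.5529 -0.0182  0.0418]
hub_tooth top [283.9 349.8] 0.18 [ 0.4957 -0.0657  0.0418]
```

Run:
```python
import cv2,numpy as np
t=cv2.imread("pics/a_top.png");s=cv2.imread("pics/a_scene.png")
a=cv2.resize(t[225:325,285:385],(400,400),interpolation=cv2.INTER_CUBIC)
b=cv2.resize(t[240:340,130:230],(400,400),interpolation=cv2.INTER_CUBIC)
cv2.imwrite("pics/b1.png",np.hstack([a,b]))
a=cv2.resize(s[200:300,260:360],(400,400),interpolation=cv2.INTER_CUBIC)
b=cv2.resize(s[180:280,375:475],(400,400),interpolation=cv2.INTER_CUBIC)
cv2.imwrite("pics/b2.png",np.hstack([a,b]))
```

```text
(no output)
```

View pics/a_scene.png

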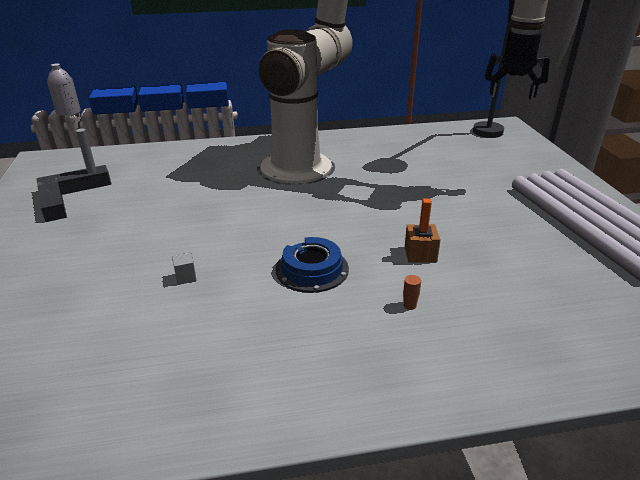

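View pics/a_top.png

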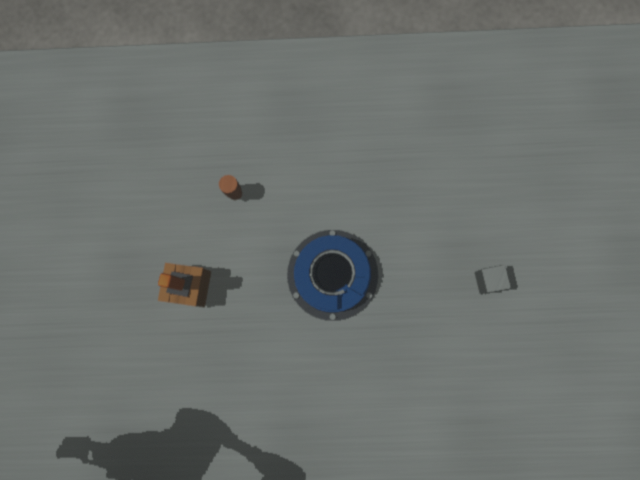

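```bash
sleep 1
```

```text
(no output)
```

View pics/b1.png

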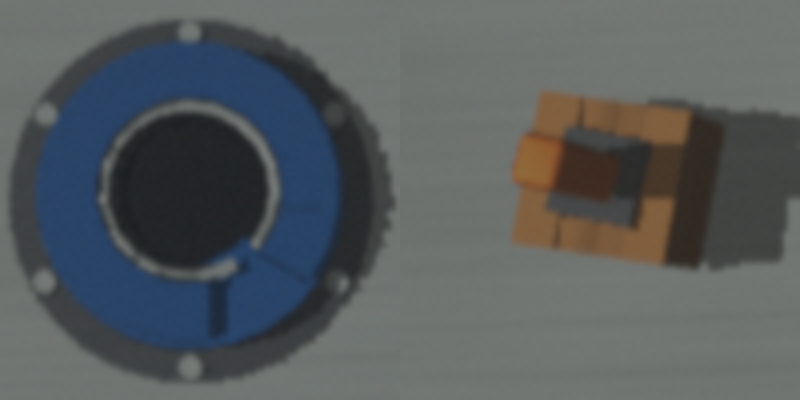

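View pics/b2.png

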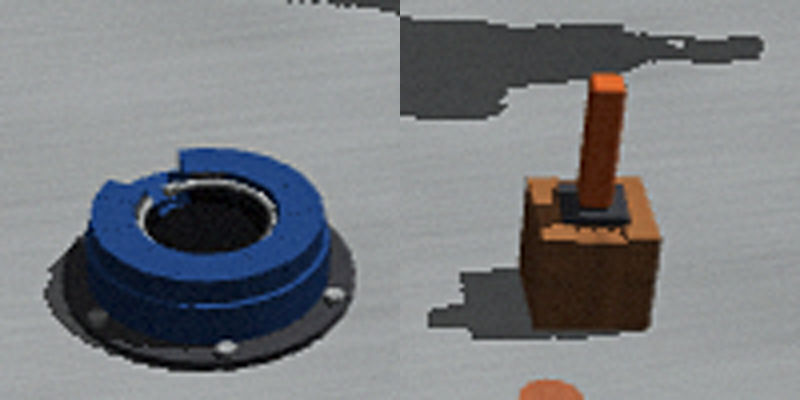

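Run:
```python
from h import *
o=telemetry.get_obs();q=o["tcp_rot"];M=R.from_quat([q[1],q[2],q[3],q[0]]).as_matrix();print(M.round(3))
p=eyes.grab_frame("wrist");Rm,_=cv2.Rodrigues(p["rvec"]);c=-Rm.T@np.array(p["tvec"]).ravel()
print("cam",c, "cam in tool",M.T@(c-o["tool_pos"]),"R tool",(M.T@Rm.T).round(3),p["camera_matrix"])
```

```text
[[ 0.     0.36   0.933]
 [ 0.     0.933 -0.36 ]
 [-1.     0.    -0.   ]]
cam [0.13748709 0.56378671 0.37308288] cam in tool [-0.18037245  0.00052644 -0.07443348] R tool [[ 0.001 -0.293  0.956]
 [ 1.    -0.001 -0.001]
 [ 0.001  0.956  0.293]] [[398.26686452   0.         321.31108636]
 [  0.         398.26686452 245.76133292]
 [  0.           0.           1.        ]]
```

View pics/a_wrist.png

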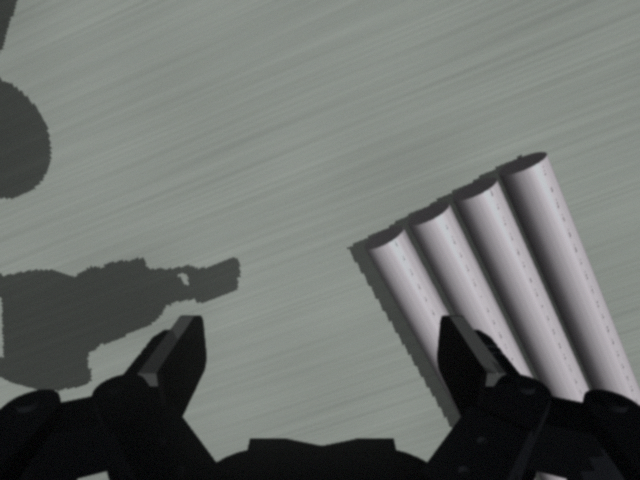

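>>> move_arm(slide=[[0.018, -0.022, 0.006], [0.018, -0.022, 0.006], [0.018, -0.022, 0.006], [0.018, -0.022, 0.006], [0.018, -0.022, 0.006], [0.018, -0.022, 0.006], [0.018, -0.022, 0.006], [0.018, -0.022, 0.006], [0.018, -0.022, 0.006], [0.018, -0.022, 0.006], [0.018, -0.022, 0.006], [0.018, -0.022, 0.006], [0.018, -0.022, 0.006], [0.018, -0.022, 0], [0, 0, 0], [0, 0, 0], [0, 0, 0]], rotation=[[0, 0, 0.009], [0, 0, 0.009], [0, 0, 0.009], [0, 0, 0.009], [0, 0, 0.009], [0, 0, 0.009], [0, 0, 0.009], [0, 0, 0.009], [0, 0, 0.009], [0, 0, 0.009], [0, 0, 0.009], [0, 0, 0.009], [0, 0, 0.009], [0, 0, 0.009], [0, 0, 0], [0, 0, 0], [0, 0, 0]], claw=[1, 1, 1, 1, 1, 1, 1, 1, 1, 1, 1, 1, 1, 1, 1, 1, 1])

```text
time_s: 3.87
tool_pos: [0.4584, 0.2288, 0.2706]
tcp_rot: [0.702, 0.085, 0.702, -0.085]
ft_force: [0.5, -0.1, 0.0]
grip_width: 0.999
```

Run:
```python
from h import *
p=eyes.grab_frame("wrist");cv2.imwrite("pics/c_wrist.png",p["frame"])
for n,z in dict(pick=.005,pick_toe=.005,pick_handle=.105,stand=0,stand_hole=.06,hub=0,hub_slot=.03,ring_lift=.0385,hub_tooth=.0418,ring_back=.0385).items():
    for k in tip_of(p,n)[:2]: print(n,np.round(k["pixel"],1),round(k["confidence"],2),np.round(at_z(p,k["pixel"],z),4))
```

```text
pick [229.6 318.9] 0.87 [0.4991 0.2159 0.005 ]
pick_handle [323.4 130.1] 0.72 [0.5208 0.0231 0.105 ]
pick_handle [261.4 319.8] 0.7 [0.5034 0.2164 0.105 ]
stand [230.5 318.9] 0.57 [0.5015 0.2153 0.    ]
hub [289.6 121. ] 0.79 [ 0.5158 -0.0383  0.    ]
hub_slot [276.5  86. ] 0.86 [ 0.4826 -0.0516  0.03  ]
ring_lift [279.7  81.6] 0.67 [ 0.4831 -0.0519  0.0385]
hub_tooth [326.2 129. ] 0.79 [ 0.5484 -0.0203  0.0418]
ring_back [323.7 129.3] 0.73 [ 0.5468 -0.021   0.0385]
ring_back [366.7 287.5] 0.43 [0.6457 0.1409 0.0385]
```

View pics/c_wrist.png

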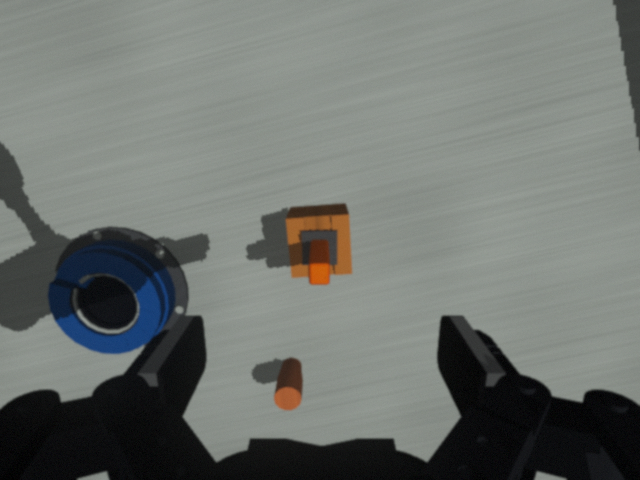

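Run:
```python
import cv2,numpy as np
t=cv2.imread("pics/c_wrist.png")
a=cv2.resize(t[195:295,270:370],(400,400),interpolation=cv2.INTER_CUBIC)
b=cv2.resize(t[225:365,40:200],(457,400),interpolation=cv2.INTER_CUBIC)
cv2.imwrite("pics/c1.png",np.hstack([a,b])[:,:800])
```

```text
(no output)
```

View pics/c1.png

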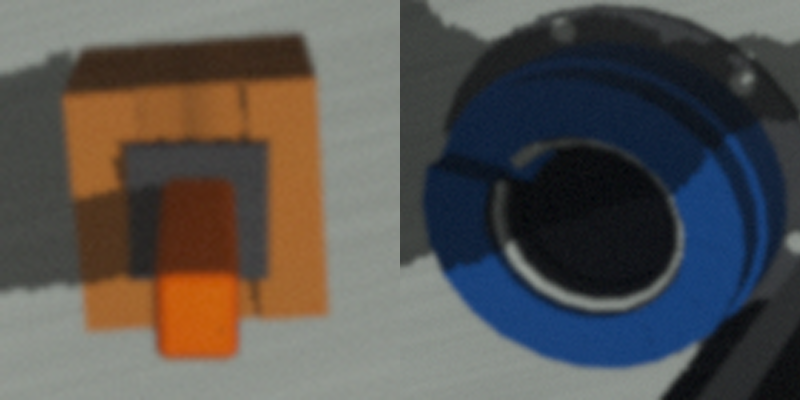

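>>> move_arm(slide=[[0.0075, -0.002, -0.01], [0.0075, -0.002, -0.01], [0.0075, -0.002, -0.01], [0.0075, -0.002, -0.01], [0.0075, -0.002, -0.01], [0.0075, -0.0025, -0.01], [0, 0, -0.0125], [0, 0, -0.0125], [0, 0, -0.0125], [0, 0, -0.0125], [0, 0, -0.0125], [0, 0, -0.0125], [0, 0, -0.0125], [0, 0, -0.0125], [0, 0, -0.0125], [0, 0, -0.0105], [0, 0, 0], [0, 0, 0]], rotation=[[0, 0, 0], [0, 0, 0], [0, 0, 0], [0, 0, 0], [0, 0, 0], [0, 0, 0], [0, 0, 0], [0, 0, 0], [0, 0, 0], [0, 0, 0], [0, 0, 0], [0, 0, 0], [0, 0, 0], [0, 0, 0], [0, 0, 0], [0, 0, 0], [0, 0, 0], [0, 0, 0]], claw=[1, 1, 1, 1, 1, 1, 1, 1, 1, 1, 1, 1, 1, 1, 1, 1, 1, 1], newtons=90)

```text
time_s: 5.92
tool_pos: [0.5033, 0.2159, 0.087]
tcp_rot: [0.701, 0.085, 0.702, -0.085]
ft_force: [-1.1, 0.5, 0.6]
grip_width: 1.002
```

Run:
```python
from h import *
p=eyes.grab_frame("wrist");cv2.imwrite("pics/d_wrist.png",p["frame"]);print(telemetry.get_obs()["qpos"].round(3))
for n,z in dict(pick_handle=.105,pick=.005,stand_hole=.06).items():
    for k in tip_of(p,n)[:2]: print(n,np.round(k["pixel"],1),round(k["confidence"],2),np.round(at_z(p,k["pixel"],z),4))
```

```text
[ 0.185  0.195  1.773  0.     1.174 -1.144]
pick_handle [297.5 324.2] 0.6 [0.5032 0.2176 0.105 ]
pick [236.5 321.8] 0.61 [0.5028 0.2166 0.005 ]
```

View pics/d_wrist.png

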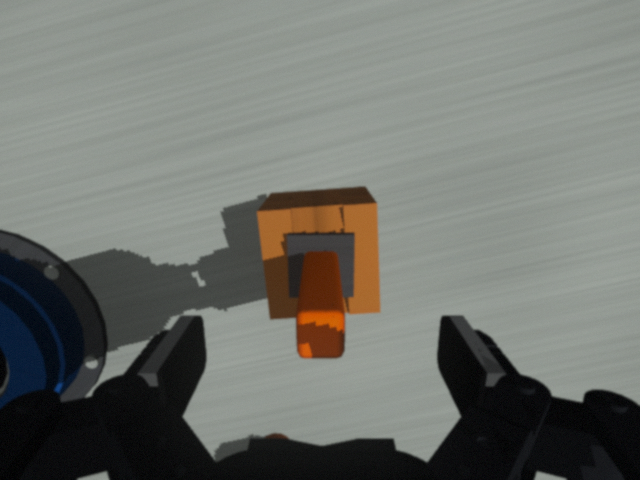

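>>> move_arm(slide=[[0, 0, 0], [0, 0, 0], [0, 0, 0], [0, 0, 0], [0, 0, 0], [0, 0, 0], [0, 0, 0], [0, 0, 0], [0, 0, 0], [0, 0, 0], [0, 0, 0], [0, 0, 0]], rotation=[[0, 0, 0], [0, 0, 0], [0, 0, 0], [0, 0, 0], [0, 0, 0], [0, 0, 0], [0, 0, 0], [0, 0, 0], [0, 0, 0], [0, 0, 0], [0, 0, 0], [0, 0, 0]], claw=[0.1, 0.1, 0.1, 0.1, 0.1, 0.1, 0.1, 0.1, 0.1, 0.1, 0.1, 0.1], newtons=90)

```text
time_s: 7.12
tool_pos: [0.5041, 0.216, 0.0881]
tcp_rot: [0.702, 0.085, 0.702, -0.085]
ft_force: [-0.1, -0.1, 4.4]
grip_width: 0.18
```

Run:
```python
from h import *
p=eyes.grab_frame("wrist");cv2.imwrite("pics/e_wrist.png",p["frame"]);print(telemetry.get_obs())
for n,z in dict(pick_handle=.105,pick=.005,stand_hole=.06).items():
    for k in tip_of(p,n)[:2]: print(n,np.round(k["pixel"],1),round(k["confidence"],2),np.round(at_z(p,k["pixel"],z),4))
```

```text
{'time_s': 7.1667, 'qpos': array([ 1.84532927e-01,  1.94443433e-01,  1.77270003e+00, -2.07191481e-04,
        1.17376610e+00, -1.14442868e+00]), 'qd': array([ 0.00108206,  0.0010364 ,  0.00095237, -0.00017877,  0.00012086,
        0.00169895]), 'joint_efforts': array([ 6.05789870e-01, -3.60737264e+01, -2.85616690e+01,  3.13937198e-01,
       -4.04292019e-02, -1.77086913e-03]), 'tool_pos': array([0.50409079, 0.21599575, 0.08803809]), 'tcp_rot': array([ 0.70219779,  0.08527337,  0.70169649, -0.08525699]), 'ft_force': array([ 0.71138611, -0.61937421,  4.12884635]), 'torque': array([-0.2094178 ,  0.01743029,  0.02553968]), 'grip_width': 0.1766938736308517}
pick_handle [297.3 323.3] 0.93 [0.5042 0.2172 0.105 ]
pick [233.5 321.9] 0.64 [0.502  0.2171 0.005 ]
```

View pics/e_wrist.png

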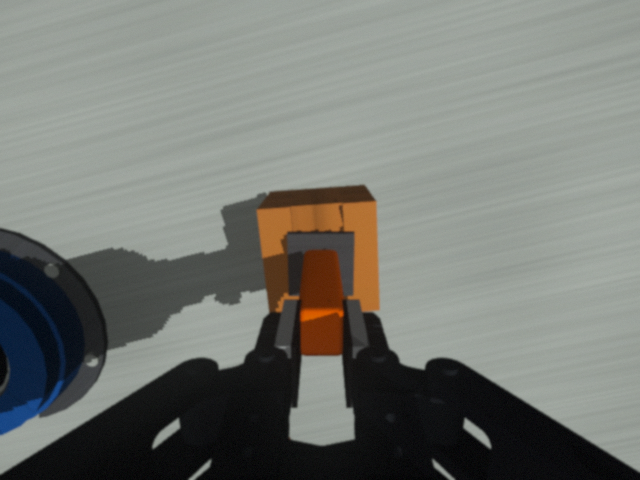

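>>> move_arm(slide=[[0, 0, 0.005], [0, 0, 0.01], [0, 0, 0.01], [0, 0, 0.015], [0, 0, 0.015], [0, 0, 0.015], [0, 0, 0.015], [0, 0, 0.015], [0, 0, 0.01], [0, 0, 0]], rotation=[[0, 0, 0], [0, 0, 0], [0, 0, 0], [0, 0, 0], [0, 0, 0], [0, 0, 0], [0, 0, 0], [0, 0, 0], [0, 0, 0], [0, 0, 0]], claw=[0.1, 0.1, 0.1, 0.1, 0.1, 0.1, 0.1, 0.1, 0.1, 0.1])

```text
time_s: 8.15
tool_pos: [0.5054, 0.2165, 0.201]
tcp_rot: [0.704, 0.086, 0.7, -0.085]
ft_force: [0.2, 0.4, -1.0]
grip_width: 0.179
```

Run:
```python
from h import *
P={}
o=telemetry.get_obs();q=o["tcp_rot"];M=R.from_quat([q[1],q[2],q[3],q[0]]).as_matrix()
for c in("wrist","scene","top"):
    p=P[c]=eyes.grab_frame(c);cv2.imwrite(f"pics/f_{c}.png",p["frame"])
z0=o["tool_pos"][2]-.083
print(o["tool_pos"],o["ft_force"],z0)
for n,z in dict(pick_handle=z0+.1,pick=z0,pick_toe=z0,stand_hole=.06,stand=0).items():
  for c in P:
    for k in tip_of(P[c],n)[:2]: print(n,c,np.round(k["pixel"],1),round(k["confidence"],2),np.round(at_z(P[c],k["pixel"],z),4))
im=P["wrist"]["frame"];cv2.imwrite("pics/f1.png",cv2.resize(im[180:380,220:420],(600,600),interpolation=cv2.INTER_CUBIC))
```

```text
[0.50535431 0.21646214 0.20096536] [ 0.23320178  0.39129558 -0.97346781] 0.11796535791302291
pick_handle wrist [296.1 323. ] 0.78 [0.5048 0.2176 0.218 ]
pick_handle scene [164.6 427.7] 0.95 [0.4974 0.2117 0.218 ]
pick_handle top [276.6 146.2] 0.81 [0.5007 0.2123 0.218 ]
pick_handle top [292.7 341.3] 0.73 [ 0.471 -0.05   0.218]
pick wrist [234.8 317.6] 0.59 [0.5038 0.2146 0.118 ]
pick wrist [200.6 318.2] 0.58 [0.4809 0.2208 0.118 ]
pick scene [213.  426.5] 0.77 [0.5229 0.2113 0.118 ]
pick top [280.9 169.4] 0.8 [0.5032 0.2134 0.118 ]
pick top [287.6 338.7] 0.35 [ 0.4848 -0.0469  0.118 ]
pick_toe wrist [223.5 317.7] 0.89 [0.4961 0.2166 0.118 ]
pick_toe scene [255.2 418.8] 0.74 [0.6679 0.1447 0.118 ]
pick_toe scene [246.1 304.5] 0.38 [ 0.5988 -0.0609  0.118 ]
pick_toe top [288.1 169.9] 0.76 [0.4921 0.2123 0.118 ]
stand_hole wrist [212.  321.3] 0.69 [0.5014 0.2179 0.06  ]
stand_hole scene [231.5 423.6] 0.79 [0.5056 0.2173 0.06  ]
stand_hole scene [246.9 305.5] 0.31 [ 0.5175 -0.0476  0.06  ]
stand_hole top [286.8 183.8] 0.92 [0.4981 0.2082 0.06  ]
stand wrist [200.7 319.6] 0.72 [0.5031 0.2159 0.    ]
stand wrist [294.6 322.1] 0.35 [0.5998 0.1945 0.    ]
stand scene [252.4 418.4] 0.58 [0.4992 0.2138 0.    ]
stand top [283.9 191.3] 0.88 [0.5076 0.2129 0.    ]
stand top [289.7 340. ] 0.49 [ 0.4893 -0.0492  0.    ]
```

View pics/f1.png

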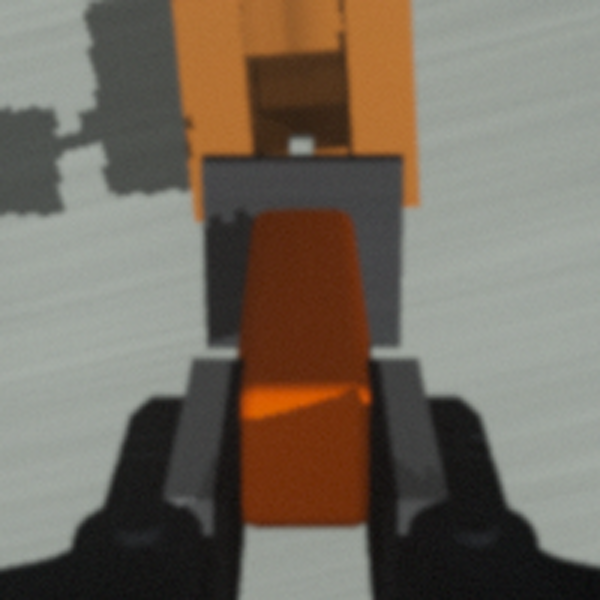

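View pics/f_scene.png

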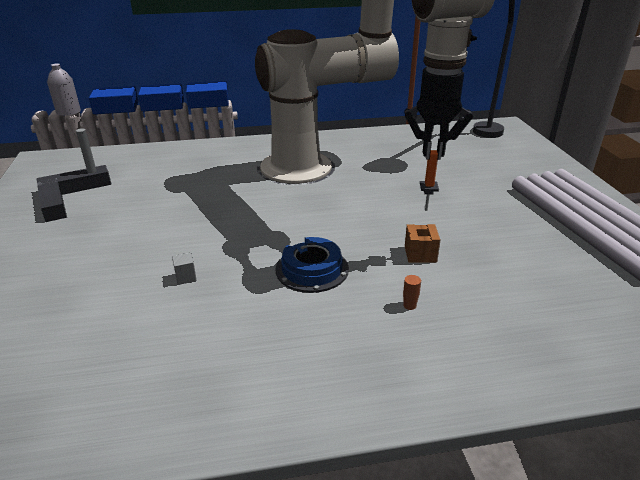

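>>> move_arm(slide=[[0.005, -0.018, 0], [0.005, -0.018, 0], [0.005, -0.018, 0], [0.005, -0.018, 0], [0.005, -0.018, 0], [0.005, -0.018, 0], [0.005, -0.018, 0], [0.005, -0.018, -0.006], [0.005, -0.018, -0.008], [0.005, -0.018, -0.008], [0.005, -0.018, -0.008], [0.005, -0.018, -0.008], [0.003, -0.008, -0.008], [0, 0, 0], [0, 0, 0], [0, 0, 0]], rotation=[[0, 0, 0.06], [0, 0, 0.06], [0, 0, 0.06], [0, 0, 0.06], [0, 0, 0.06], [0, 0, 0.06], [0, 0, 0.06], [0, 0, 0.06], [0, 0, 0.06], [0, 0, 0.06], [0, 0, 0.06], [0, 0, 0.06], [0, 0, 0.048], [0, 0, 0], [0, 0, 0], [0, 0, 0]], claw=[0.1, 0.1, 0.1, 0.1, 0.1, 0.1, 0.1, 0.1, 0.1, 0.1, 0.1, 0.1, 0.1, 0.1, 0.1, 0.1])

```text
time_s: 10.38
tool_pos: [0.5668, -0.0074, 0.1522]
tcp_rot: [0.683, -0.184, 0.683, 0.184]
ft_force: [0.3, 0.9, -1.0]
grip_width: 0.174
```

Run:
```python
from h import *
P={}
o=telemetry.get_obs()
for c in("wrist",):
    p=P[c]=eyes.grab_frame(c);cv2.imwrite(f"pics/g_{c}.png",p["frame"])
z0=o["tool_pos"][2]-.083
print(o["tool_pos"],o["tcp_rot"],o["ft_force"],z0,o["qpos"].round(2))
for n,z in dict(pick_toe=z0,hub=0,hub_slot=.03,ring=.0385,ring_lift=.0385,ring_a_tip=.0385,ring_b_tip=.0385,ring_back=.0385,hub_tooth=.0418).items():
  for c in P:
    for k in tip_of(P[c],n)[:2]: print(n,c,np.round(k["pixel"],1),round(k["confidence"],2),np.round(at_z(P[c],k["pixel"],z),4))
im=P["wrist"]["frame"];cv2.imwrite("pics/g1.png",cv2.resize(im[0:240,160:480],(800,600),interpolation=cv2.INTER_CUBIC))
```

```text
[ 0.56683856 -0.00738536  0.15220466] [ 0.68302723 -0.18357548  0.68267262  0.18366257] [ 0.28440577  0.91294454 -1.02281818] 0.06920466122245784 [-0.23  0.17  1.67  0.    1.31 -2.32]
pick_toe wrist [226.3 314.5] 0.8 [ 0.5629 -0.0152  0.0692]
hub wrist [148.4 322.1] 0.59 [ 0.519  -0.0346  0.    ]
hub_slot wrist [ 95.2 324.1] 0.6 [ 0.4849 -0.0527  0.03  ]
ring wrist [234.9 318.1] 0.27 [ 0.5744 -0.0061  0.0385]
ring_lift wrist [ 96.4 323.8] 0.72 [ 0.4862 -0.0523  0.0385]
ring_a_tip wrist [ 94.2 323.6] 0.83 [ 0.485  -0.0531  0.0385]
ring_a_tip wrist [276.8 571.1] 0.29 [0.504  0.1843 0.0385]
ring_b_tip wrist [ 95.9 304.8] 0.91 [ 0.4925 -0.0638  0.0385]
ring_back wrist [196.4 319.1] 0.61 [ 0.5483 -0.0202  0.0385]
hub_tooth wrist [197.6 318.8] 0.59 [ 0.5487 -0.0202  0.0418]
```

View pics/g1.png

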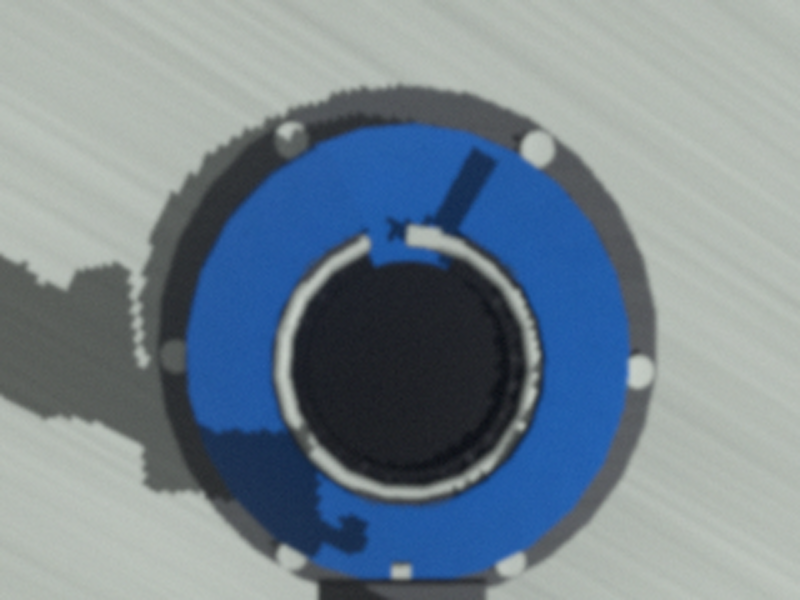

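```bash
cat >> h.py <<'E'
def fitc(X):
    A=np.c_[2*X[:,:2],np.ones(len(X))];s=np.linalg.lstsq(A,(X[:,:2]**2).sum(1),rcond=None)[0]
    return s[:2],np.sqrt(s[2]+s[:2]@s[:2])
E
python3 - <<'E'
from h import *
p=eyes.grab_frame("wrist");im=p["frame"];o=telemetry.get_obs()
hsv=cv2.cvtColor(im,cv2.COLOR_BGR2HSV)
# ring: bright low-sat within circle about centre px (323,146)
rr,cc=np.mgrid[0:480,0:640]; d=np.hypot(cc-323,rr-145)
m=(hsv[...,1]<70)&(hsv[...,2]>130)&(d<62)
pts=np.argwhere(m);W=np.array([at_z(p,x,.0395) for x in pts])
c,r=fitc(W);print("ring px",len(pts),c,r)
rad=np.hypot(*(W[:,:2]-c).T);k=rad>.03
c,r=fitc(W[k]);print(c,r)
ang=np.degrees(np.arctan2(*(W[:,:2]-c).T[::-1]))
h=np.histogram(ang%360,bins=72,range=(0,360))[0];print([(i*5,v) for i,v in enumerate(h) if 160<=i*5<=270])
# hub outer top blue
b=(hsv[...,0]>100)&(hsv[...,0]<125)&(hsv[...,1]>130)
cnt=max(cv2.findContours(b.astype(np.uint8),cv2.RETR_EXTERNAL,cv2.CHAIN_APPROX_NONE)[0],key=len)[:,0,:]
q=cnt[(cnt[:,1]<215)];W2=np.array([at_z(p,(y,x),.0446) for x,y in q])
c2,r2=fitc(W2);
for _ in range(8):
    e=np.abs(np.hypot(*(W2[:,:2]-c2).T)-r2);kk=e<max(np.median(e)*2.5,.0005);c2,r2=fitc(W2[kk])
print("hub",c2,r2,kk.sum(),len(q))
# rectified top-view at z=.0385, 0.1mm/px
im6=im[70:120,285:365];cv2.imwrite("pics/g2.png",cv2.resize(im6,(800,500),interpolation=cv2.INTER_CUBIC))
print(proj(p,[*c,.0385]),p["rvec"])
E
```

```text
ring px 1256 [ 0.51626805 -0.03565018] 0.03571993613888836
[ 0.51626805 -0.03565018] 0.03571993613888836
[(160, np.int64(13)), (165, np.int64(18)), (170, np.int64(20)), (175, np.int64(18)), (180, np.int64(17)), (185, np.int64(25)), (190, np.int64(24)), (195, np.int64(36)), (200, np.int64(38)), (205, np.int64(36)), (210, np.int64(4)), (215, np.int64(0)), (220, np.int64(0)), (225, np.int64(12)), (230, np.int64(21)), (235, np.int64(20)), (240, np.int64(20)), (245, np.int64(19)), (250, np.int64(19)), (255, np.int64(21)), (260, np.int64(24)), (265, np.int64(25)), (270, np.int64(26))]
hub [ 0.51551608 -0.03626238] 0.06191225145803176 373 404
[[323.37532952 147.93816912]] [-1.48177022 -2.57199037 -0.38450893]
```

View pics/g2.png

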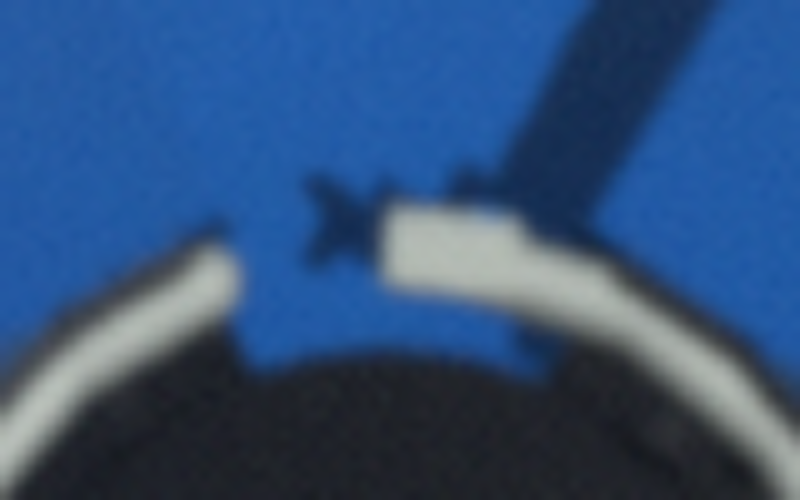

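Run:
```python
from h import *
p=eyes.grab_frame("wrist");C=np.array([.516,-.036])
def f(n,col,row,z):
    w=at_z(p,(row,col),z)[:2]-C;print(n,(w+C).round(4),"r",round(np.hypot(*w)*1e3,2),"ang",round(np.degrees(np.arctan2(-w[1],-w[0])),2))
f("lipL",309.8,107.5,.03);f("lipR",340.,107.7,.03)
# top face of lug at z=.041
f("lugL out",323.5,90.4,.041);f("lugL in",323.5,98.9,.041);f("lugR out",337.3,91.5,.041);f("lugR in",337.3,100.5,.041)
f("btip",309,95,.0385); f("c",330.4,95.2,.041)
o=telemetry.get_obs();q=o["tcp_rot"];M=R.from_quat([q[1],q[2],q[3],q[0]]).as_matrix();print(M.round(4),o["tool_pos"])
for n in("pick_toe","ring_lift","hub_slot","hub_tooth","ring_a_tip","ring_b_tip"):print(n,tip_of(p,n)[:1])
for n in("pick",):print(boxes_of(p,n)[:2])
im=p["frame"];cv2.imwrite("pics/g3.png",cv2.resize(im[200:250,280:360],(800,500),interpolation=cv2.INTER_CUBIC))
```

```text
lipL [ 0.4971 -0.058 ] r 29.0 ang 49.43
lipR [ 0.4864 -0.0392] r 29.78 ang 6.21
lugL out [ 0.483  -0.0549] r 38.0 ang 29.86
lugL in [ 0.4878 -0.0522] r 32.54 ang 29.81
lugR out [ 0.4789 -0.0464] r 38.51 ang 15.68
lugR in [ 0.4839 -0.0434] r 32.95 ang 13.06
btip [ 0.4905 -0.0622] r 36.56 ang 45.72
c [ 0.4833 -0.0493] r 35.26 ang 22.13
[[-0.     -0.5022  0.8647]
 [ 0.      0.8647  0.5022]
 [-1.      0.     -0.    ]] [ 0.56673427 -0.00793046  0.1517005 ]
pick_toe [{'pixel': [226.6, 318.5], 'confidence': 0.6}]
ring_lift [{'pixel': [96.5, 331.1], 'confidence': 0.86}]
hub_slot [{'pixel': [195.1, 318.7], 'confidence': 0.62}]
hub_tooth [{'pixel': [199.8, 321.2], 'confidence': 0.86}]
ring_a_tip [{'pixel': [96.5, 323.1], 'confidence': 0.76}]
ring_b_tip [{'pixel': [96.1, 305.6], 'confidence': 0.87}]
[{'bbox': [286.4, 222.5, 70.7, 131.9], 'confidence': 0.76}]
```

View pics/g3.png

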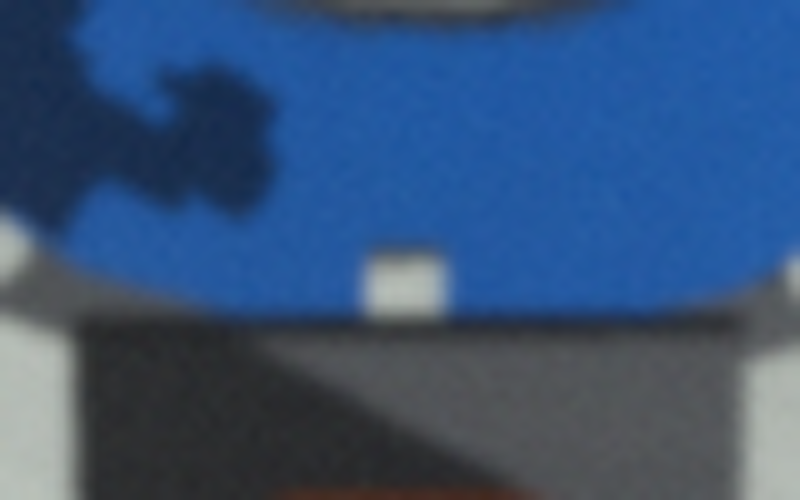

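Run:
```python
from h import *
p=eyes.grab_frame("wrist");o=telemetry.get_obs()
t=o["tool_pos"];q=o["tcp_rot"];M=R.from_quat([q[1],q[2],q[3],q[0]]).as_matrix()
z0=t[2]-.083
toe=at_z(p,(225.2,320.5),z0)
print("toe rel tcp in tool",M.T@(toe-t), toe)
yaw=np.radians(26);u=np.array([np.cos(yaw),np.sin(yaw)]);v=np.array([-u[1],u[0]])
lug=np.array([.4833,-.0493])
rel=M.T@(toe-t)
ax=rel[2]+.008
print("axis offset from tcp along toolz",ax)
# desired shank axis for seat: lug + 5.5mm u ; start: lug+14.5mm... 
for nm,d in(("start",.0155),("seat",.0055)):
    a=lug+u*d; tcp=a-(u*ax+v*rel[1]); print(nm,"axis",a,"tcp",tcp,"delta",tcp-t[:2], "r",np.hypot(*(a-[.516,-.036])))
print(t)
```

```text
toe rel tcp in tool [ 0.08300038 -0.00072538 -0.00816557] [ 0.56004594 -0.01272405  0.06866872]
axis offset from tcp along toolz -0.00016556931299280958
start axis [ 0.49723131 -0.04250525] tcp [ 0.49706214 -0.0417807 ] delta [-0.06968498 -0.03378534] r 0.019864089494497323
seat axis [ 0.48824337 -0.04688896] tcp [ 0.4880742  -0.04616441] delta [-0.07867292 -0.03816905] r 0.029816104419775388
[ 0.56674711 -0.00799537  0.15166872]
```

>>> move_arm(slide=[[-0.0087, -0.0042, 0], [-0.0087, -0.0042, 0], [-0.0087, -0.0042, 0], [-0.0087, -0.0042, 0], [-0.0087, -0.0042, 0], [-0.0087, -0.0042, 0], [-0.0087, -0.0042, 0], [-0.0087, -0.0044, 0], [0, 0, 0], [0, 0, 0], [0, 0, 0]], rotation=[[0, 0, -0.009], [0, 0, -0.009], [0, 0, -0.009], [0, 0, -0.009], [0, 0, -0.009], [0, 0, -0.009], [0, 0, -0.009], [0, 0, -0.009], [0, 0, 0], [0, 0, 0], [0, 0, 0]], claw=[0.1, 0.1, 0.1, 0.1, 0.1, 0.1, 0.1, 0.1, 0.1, 0.1, 0.1])

```text
time_s: 12.3
tool_pos: [0.4974, -0.0418, 0.1518]
tcp_rot: [0.689, -0.159, 0.689, 0.159]
ft_force: [0.6, -0.7, -0.9]
grip_width: 0.176
```

```bash
cat > st.py <<'E'
from h import *
o=telemetry.get_obs();t=o["tool_pos"];q=o["tcp_rot"];M=R.from_quat([q[1],q[2],q[3],q[0]]).as_matrix()
yaw=np.radians(26);u=np.array([np.cos(yaw),np.sin(yaw),0]);v=np.array([-u[1],u[0],0])
ax=t-M[:,1]*.0007+M[:,0]*.083
print("t",round(o["time_s"],2),"tcp",t.round(5),"foot",ax.round(4),"yaw",np.degrees(np.arctan2(M[1,2],M[0,2])).round(2))
lug=np.array([.4833,-.0493,.0385]);d=ax-lug
print("foot rel lug: in %.2f lat %.2f  z %.2f mm"%(d@u*1e3,d@v*1e3,ax[2]*1e3))
f=o["ft_force"];print("F outward(-u) %.2f lat %.2f z %.2f"%(-f@u,f@v,f[2]),"torque",o["torque"].round(3))
E
python3 - <<'E'
from st import *
p=eyes.grab_frame("wrist");cv2.imwrite("pics/h.png",p["frame"])
for n in("ring_lift","ring_a_tip","pick_toe"):
    for k in tip_of(p,n)[:1]:print(n,k,at_z(p,k["pixel"],.0385 if n[0]=="r" else ax[2]))
im=p["frame"];cv2.imwrite("pics/h1.png",cv2.resize(im[160:310,220:420],(800,600),interpolation=cv2.INTER_CUBIC))
for i in range(4):
    p2=eyes.grab_frame("top");print(telemetry.get_obs()["ft_force"].round(2))
im=p2["frame"];cv2.imwrite("pics/h2.png",cv2.resize(im[200:320,260:420],(800,600),interpolation=cv2.INTER_CUBIC))
E
```

```text
t 12.3 tcp [ 0.49739 -0.04182  0.15185] foot [ 0.4977 -0.0425  0.0688] yaw 26.01
foot rel lug: in 15.99 lat -0.18  z 68.85 mm
F outward(-u) -0.24 lat -0.91 z -0.87 torque [-0.039  0.018 -0.023]
ring_lift {'pixel': [204.1, 318.4], 'confidence': 0.57} [ 0.48341893 -0.0512682   0.0385    ]
ring_a_tip {'pixel': [204.0, 313.9], 'confidence': 0.71} [ 0.48482359 -0.05432487  0.0385    ]
pick_toe {'pixel': [224.6, 319.8], 'confidence': 0.93} [ 0.49027173 -0.04662559  0.06884985]
[-0.25  0.27 -0.98]
[-0.81  0.38 -1.18]
[-0.18  0.04 -0.53]
[ 0.81 -0.35 -0.83]
```

View pics/h1.png

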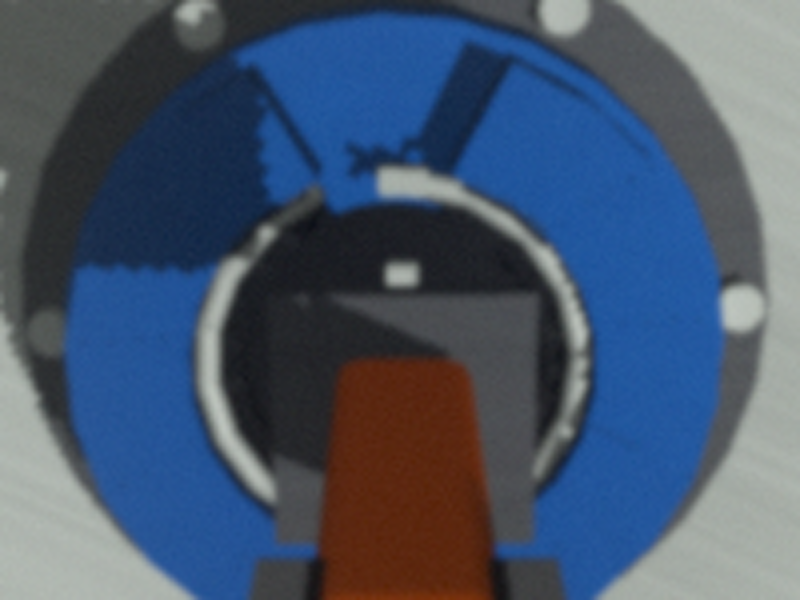

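>>> move_arm(slide=[[0, 0, -0.007], [0, 0, -0.007], [0, 0, -0.007], [0, 0, -0.007], [0, 0, -0.005], [0, 0, -0.003], [0, 0, 0], [0, 0, 0]], rotation=[[0, 0, 0], [0, 0, 0], [0, 0, 0], [0, 0, 0], [0, 0, 0], [0, 0, 0], [0, 0, 0], [0, 0, 0]], claw=[0.1, 0.1, 0.1, 0.1, 0.1, 0.1, 0.1, 0.1])

```text
time_s: 13.37
tool_pos: [0.4971, -0.0418, 0.1156]
tcp_rot: [0.689, -0.159, 0.689, 0.159]
ft_force: [0.2, 0.4, -1.5]
grip_width: 0.182
```

Run:
```python
from st import *
p=eyes.grab_frame("wrist")
for x,z in(((205.9,0),.041),):
    pass
im=p["frame"];cv2.imwrite("pics/i1.png",cv2.resize(im[160:310,220:420],(800,600),interpolation=cv2.INTER_CUBIC))
for n in("ring_lift","pick_toe"):
    for k in tip_of(p,n)[:1]:print(n,k,at_z(p,k["pixel"],.0385 if n[0]=="r" else ax[2]))
```

```text
t 13.37 tcp [ 0.49713 -0.04178  0.11559] foot [ 0.4974 -0.0424  0.0326] yaw 26.02
foot rel lug: in 15.72 lat 0.00  z 32.59 mm
F outward(-u) -0.35 lat 0.31 z -1.54 torque [-0.01  -0.035 -0.003]
ring_lift {'pixel': [215.4, 317.8], 'confidence': 0.77} [ 0.4835206  -0.05111874  0.0385    ]
pick_toe {'pixel': [226.5, 315.5], 'confidence': 0.65} [ 0.4923836  -0.04862983  0.03259124]
```

View pics/i1.png

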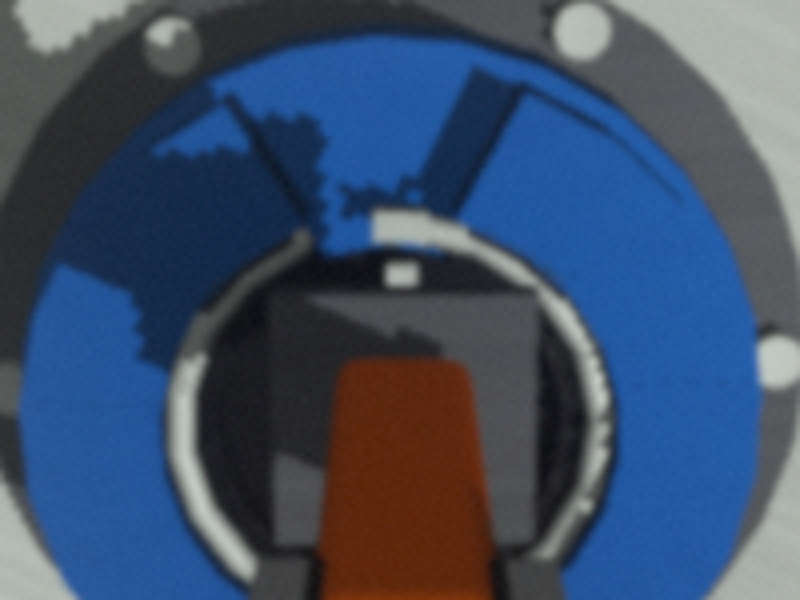

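>>> move_arm(slide=[[0, 0, -0.0008], [0, 0, -0.0008], [0, 0, 0], [0, 0, 0]], rotation=[[0, 0, 0], [0, 0, 0], [0, 0, 0], [0, 0, 0]], claw=[0.1, 0.1, 0.1, 0.1])

```text
time_s: 13.85
tool_pos: [0.4971, -0.0418, 0.1141]
tcp_rot: [0.689, -0.159, 0.689, 0.159]
ft_force: [-0.8, 0.8, -1.1]
grip_width: 0.184
```

>>> move_arm(slide=[[0, 0, -0.0004], [0, 0, 0], [0, 0, 0]], rotation=[[0, 0, 0], [0, 0, 0], [0, 0, 0]], claw=[0.1, 0.1, 0.1])

```text
time_s: 14.1
tool_pos: [0.4971, -0.0418, 0.1137]
tcp_rot: [0.689, -0.159, 0.689, 0.159]
ft_force: [-0.2, 0.2, -1.6]
grip_width: 0.183
```

>>> move_arm(slide=[[0, 0, -0.0003], [0, 0, 0], [0, 0, 0]], rotation=[[0, 0, 0], [0, 0, 0], [0, 0, 0]], claw=[0.1, 0.1, 0.1])

```text
time_s: 14.35
tool_pos: [0.4971, -0.0418, 0.1134]
tcp_rot: [0.689, -0.159, 0.689, 0.159]
ft_force: [0.8, 0.2, -0.5]
grip_width: 0.179
```

>>> move_arm(slide=[[0, 0, -0.0003], [0, 0, 0], [0, 0, 0]], rotation=[[0, 0, 0], [0, 0, 0], [0, 0, 0]], claw=[0.1, 0.1, 0.1])

```text
time_s: 14.6
tool_pos: [0.4971, -0.0418, 0.1131]
tcp_rot: [0.689, -0.159, 0.689, 0.159]
ft_force: [-0.2, 0.4, -1.0]
grip_width: 0.178
```

>>> move_arm(slide=[[0, 0, -0.0003], [0, 0, 0], [0, 0, 0]], rotation=[[0, 0, 0], [0, 0, 0], [0, 0, 0]], claw=[0.1, 0.1, 0.1])

```text
time_s: 14.85
tool_pos: [0.4973, -0.0418, 0.113]
tcp_rot: [0.689, -0.159, 0.689, 0.159]
ft_force: [0.0, 0.2, 0.3]
grip_width: 0.181
```

>>> move_arm(slide=[[0, 0, -0.0002], [0, 0, 0], [0, 0, 0]], rotation=[[0, 0, 0], [0, 0, 0], [0, 0, 0]], claw=[0.1, 0.1, 0.1])

```text
time_s: 15.1
tool_pos: [0.4974, -0.0418, 0.1129]
tcp_rot: [0.689, -0.159, 0.689, 0.159]
ft_force: [-0.7, 0.2, 1.8]
grip_width: 0.18
```

>>> move_arm(slide=[[0, 0, 0.0006], [0, 0, 0.0005], [0, 0, 0], [-0.0018, -0.0009, 0], [-0.0018, -0.0009, 0], [-0.0018, -0.0009, 0], [-0.0013, -0.0006, 0], [0, 0, 0], [0, 0, 0]], rotation=[[0, 0, 0], [0, 0, 0], [0, 0, 0], [0, 0, 0], [0, 0, 0], [0, 0, 0], [0, 0, 0], [0, 0, 0], [0, 0, 0]], claw=[0.1, 0.1, 0.1, 0.1, 0.1, 0.1, 0.1, 0.1, 0.1])

```text
time_s: 15.85
tool_pos: [0.4904, -0.0451, 0.1137]
tcp_rot: [0.689, -0.159, 0.689, 0.159]
ft_force: [0.0, 0.5, -0.9]
grip_width: 0.182
```

Run:
```python
from st import *
p=eyes.grab_frame("wrist")
im=p["frame"];cv2.imwrite("pics/j1.png",cv2.resize(im[190:250,280:360],(800,600),interpolation=cv2.INTER_CUBIC))
```

```text
t 15.85 tcp [ 0.49038 -0.04514  0.11369] foot [ 0.4907 -0.0458  0.0307] yaw 26.01
foot rel lug: in 8.19 lat -0.07  z 30.69 mm
F outward(-u) -0.22 lat 0.43 z -0.87 torque [ 0.037 -0.008 -0.022]
```

View pics/j1.png

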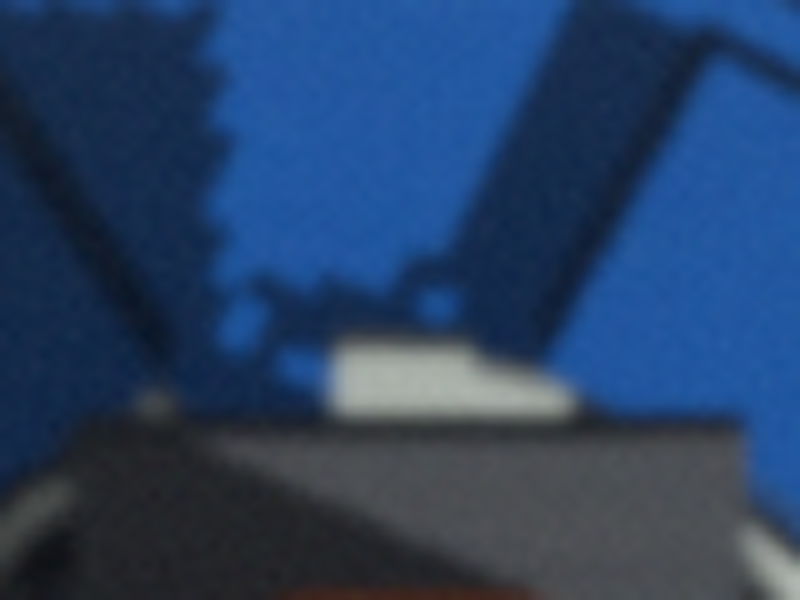

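>>> move_arm(slide=[[-0.0009, -0.0004, 0], [-0.0009, -0.0004, 0], [0, 0, 0], [0, 0, 0]], rotation=[[0, 0, 0], [0, 0, 0], [0, 0, 0], [0, 0, 0]], claw=[0.1, 0.1, 0.1, 0.1])

```text
time_s: 16.23
tool_pos: [0.4886, -0.0459, 0.1137]
tcp_rot: [0.689, -0.159, 0.689, 0.159]
ft_force: [0.3, 0.2, -0.9]
grip_width: 0.18
```

>>> move_arm(slide=[[-0.0005, -0.0002, 0], [0, 0, 0], [0, 0, 0]], rotation=[[0, 0, 0], [0, 0, 0], [0, 0, 0]], claw=[0.1, 0.1, 0.1])

```text
time_s: 16.48
tool_pos: [0.4882, -0.0461, 0.1137]
tcp_rot: [0.689, -0.159, 0.689, 0.159]
ft_force: [0.4, -0.2, -1.0]
grip_width: 0.18
```

>>> move_arm(slide=[[-0.0004, -0.0002, 0], [0, 0, 0], [0, 0, 0]], rotation=[[0, 0, 0], [0, 0, 0], [0, 0, 0]], claw=[0.1, 0.1, 0.1])

```text
time_s: 16.73
tool_pos: [0.4879, -0.0463, 0.1138]
tcp_rot: [0.689, -0.159, 0.689, 0.159]
ft_force: [0.9, 0.5, -1.8]
grip_width: 0.179
```

>>> move_arm(slide=[[-0.0003, -0.00015, 0], [0, 0, 0], [0, 0, 0]], rotation=[[0, 0, 0], [0, 0, 0], [0, 0, 0]], claw=[0.1, 0.1, 0.1])

```text
time_s: 16.98
tool_pos: [0.4876, -0.0464, 0.1138]
tcp_rot: [0.689, -0.159, 0.689, 0.159]
ft_force: [0.1, 0.6, -0.2]
grip_width: 0.179
```

>>> move_arm(slide=[[-0.0004, -0.0002, 0], [0, 0, 0], [0, 0, 0]], rotation=[[0, 0, 0], [0, 0, 0], [0, 0, 0]], claw=[0.1, 0.1, 0.1])

```text
time_s: 17.23
tool_pos: [0.4872, -0.0466, 0.1137]
tcp_rot: [0.689, -0.159, 0.689, 0.159]
ft_force: [0.9, 0.6, -1.3]
grip_width: 0.176
```

>>> move_arm(slide=[[-0.0003, -0.00015, 0], [0, 0, 0], [0, 0, 0]], rotation=[[0, 0, 0], [0, 0, 0], [0, 0, 0]], claw=[0.1, 0.1, 0.1])

```text
time_s: 17.48
tool_pos: [0.4869, -0.0467, 0.1138]
tcp_rot: [0.689, -0.159, 0.689, 0.159]
ft_force: [1.4, 0.5, -1.5]
grip_width: 0.18
```

```bash
python3 st.py
```

```text
t 17.48 tcp [ 0.4869  -0.04673  0.11377] foot [ 0.4872 -0.0474  0.0308] yaw 26.02
foot rel lug: in 4.39 lat 0.02  z 30.77 mm
F outward(-u) -1.46 lat -0.13 z -1.48 torque [ 0.223 -0.452 -0.025]
```

>>> move_arm(slide=[[-0.0004, -0.0002, 0], [0, 0, 0], [0, 0, 0]], rotation=[[0, 0, 0], [0, 0, 0], [0, 0, 0]], claw=[0.1, 0.1, 0.1])

```text
time_s: 17.73
tool_pos: [0.4865, -0.0469, 0.1138]
tcp_rot: [0.689, -0.159, 0.689, 0.159]
ft_force: [2.6, 1.4, -0.3]
grip_width: 0.182
```

```bash
python3 st.py
```

```text
t 17.73 tcp [ 0.48651 -0.04694  0.11378] foot [ 0.4869 -0.0476  0.0308] yaw 26.02
foot rel lug: in 3.96 lat 0.01  z 30.78 mm
F outward(-u) -2.93 lat 0.18 z -0.29 torque [ 0.268 -0.533 -0.048]
```

>>> move_arm(slide=[[-0.0003, -0.00015, 0], [0, 0, 0], [0, 0, 0], [0, 0, 0], [0, 0, 0], [0, 0, 0]], rotation=[[0, 0, 0], [0, 0, 0], [0, 0, 0], [0, 0, 0], [0, 0, 0], [0, 0, 0]], claw=[0.1, 0.1, 0.1, 0.1, 0.1, 0.1])

```text
time_s: 18.23
tool_pos: [0.4862, -0.0471, 0.1137]
tcp_rot: [0.689, -0.159, 0.689, 0.159]
ft_force: [1.6, 1.0, -0.8]
grip_width: 0.177
```

Run:
```python
from st import *
p=eyes.grab_frame("wrist")
im=p["frame"];cv2.imwrite("pics/k1.png",cv2.resize(im[190:250,280:360],(800,600),interpolation=cv2.INTER_CUBIC))
```

```text
t 18.23 tcp [ 0.48615 -0.04711  0.11375] foot [ 0.4865 -0.0477  0.0307] yaw 26.02
foot rel lug: in 3.54 lat 0.01  z 30.75 mm
F outward(-u) -1.86 lat 0.15 z -0.76 torque [ 0.395 -0.618  0.006]
```

View pics/k1.png

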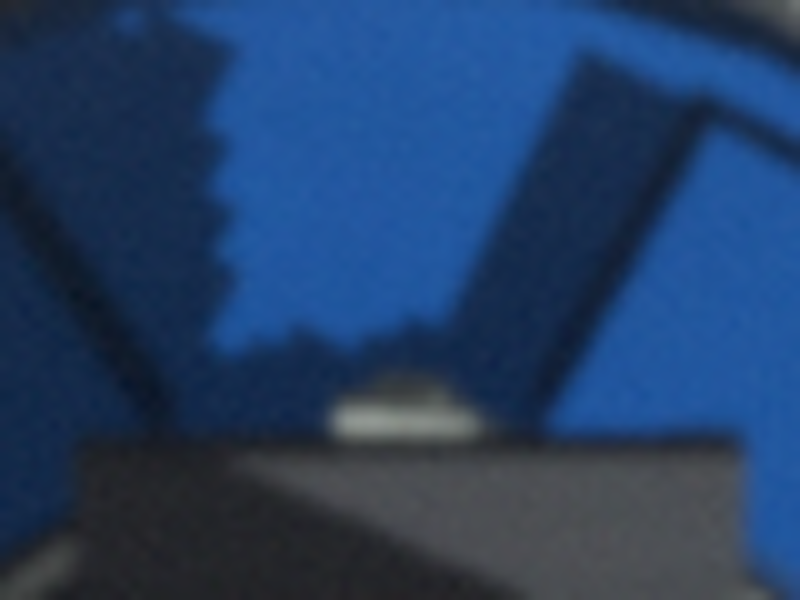

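```bash
cat > avg.py <<'E'
from h import *
import sys
n=int(sys.argv[1]) if len(sys.argv)>1 else 8
F=[];T=[]
for i in range(n):
    eyes.grab_frame("wrist");o=telemetry.get_obs();F.append(o["ft_force"]);T.append(o["torque"])
yaw=np.radians(26);u=np.array([np.cos(yaw),np.sin(yaw),0]);v=np.array([-u[1],u[0],0])
F=np.array(F);T=np.array(T)
print("F.u %.2f±%.2f lat %.2f z %.2f"%((F@u).mean(),(F@u).std()/n**.5,(F@v).mean(),F[:,2].mean()),"T u,v,z",(T@u).mean().round(3),(T@v).mean().round(3),T[:,2].mean().round(3))
import st
E
python3 avg.py 10
```

```text
F.u 2.79±0.17 lat -0.01 z -0.85 T u,v,z 0.053 -0.737 0.004
t 18.78 tcp [ 0.48611 -0.04714  0.11374] foot [ 0.4864 -0.0478  0.0307] yaw 26.02
foot rel lug: in 3.48 lat 0.00  z 30.74 mm
F outward(-u) -2.45 lat 0.36 z -0.66 torque [ 0.384 -0.647 -0.002]
```

>>> move_arm(slide=[[-0.0003, -0.00015, 0], [-0.0004, -0.0002, 0], [0, 0, 0], [0, 0, 0], [0, 0, 0], [0, 0, 0], [0, 0, 0], [0, 0, 0], [0, 0, 0], [0, 0, 0], [0, 0, 0], [0, 0, 0]], rotation=[[0, 0, 0], [0, 0, 0], [0, 0, 0], [0, 0, 0], [0, 0, 0], [0, 0, 0], [0, 0, 0], [0, 0, 0], [0, 0, 0], [0, 0, 0], [0, 0, 0], [0, 0, 0]], claw=[0.1, 0.1, 0.1, 0.1, 0.1, 0.1, 0.1, 0.1, 0.1, 0.1, 0.1, 0.1])

```text
time_s: 19.78
tool_pos: [0.4854, -0.0475, 0.1137]
tcp_rot: [0.689, -0.159, 0.689, 0.159]
ft_force: [3.6, 1.1, -1.1]
grip_width: 0.179
```

```bash
python3 avg.py 6
```

```text
F.u 3.94±0.17 lat -0.04 z -0.63 T u,v,z -0.023 -1.038 -0.016
t 20.08 tcp [ 0.48541 -0.0475   0.11375] foot [ 0.4857 -0.0481  0.0307] yaw 26.02
foot rel lug: in 2.69 lat -0.02  z 30.75 mm
F outward(-u) -3.41 lat 0.62 z -1.00 torque [ 0.442 -0.965 -0.066]
```

>>> move_arm(slide=[[0.0005, 0.0002, 0], [0.0005, 0.0003, 0.0004], [0, 0, 0.0004], [0, 0, 0.0004], [0, 0, 0.0004], [0, 0, 0.0004], [0, 0, 0]], rotation=[[0, 0, 0], [0, 0, 0], [0, 0, 0], [0, 0, 0], [0, 0, 0], [0, 0, 0], [0, 0, 0]], claw=[0.1, 0.1, 0.1, 0.1, 0.1, 0.1, 0.1])

```text
time_s: 20.67
tool_pos: [0.4859, -0.0469, 0.1152]
tcp_rot: [0.689, -0.159, 0.689, 0.159]
ft_force: [2.9, 1.2, -4.9]
grip_width: 0.179
```

```bash
python3 avg.py 3
```

```text
F.u 2.52±0.19 lat -0.82 z -4.63 T u,v,z -0.195 -0.784 0.003
t 20.82 tcp [ 0.486   -0.0469   0.11528] foot [ 0.4862 -0.0475  0.0323] yaw 26.03
foot rel lug: in 3.43 lat 0.31  z 32.28 mm
F outward(-u) -2.17 lat -0.62 z -4.70 torque [ 0.184 -0.801  0.013]
```

>>> move_arm(slide=[[0.0002, 0.0001, 0.0004], [0.0001, 0.0001, 0.0004], [0, 0, 0.0004], [0, 0, 0]], rotation=[[0, 0, 0], [0, 0, 0], [0, 0, 0], [0, 0, 0]], claw=[0.1, 0.1, 0.1, 0.1])

```text
time_s: 21.15
tool_pos: [0.4862, -0.0467, 0.1163]
tcp_rot: [0.689, -0.159, 0.689, 0.159]
ft_force: [3.1, 0.3, -9.3]
grip_width: 0.18
```

```bash
python3 avg.py 3
```

```text
F.u 2.88±0.14 lat -1.46 z -9.32 T u,v,z -0.367 -0.837 0.001
t 21.3 tcp [ 0.48631 -0.04667  0.11647] foot [ 0.4866 -0.0473  0.0335] yaw 26.02
foot rel lug: in 3.81 lat 0.39  z 33.47 mm
F outward(-u) -2.88 lat -1.33 z -8.64 torque [ 0.066 -0.916  0.025]
```

>>> move_arm(slide=[[0.0006, -0.0002, 0.0002], [0.0004, -0.0001, 0.0003], [0, 0, 0]], rotation=[[0, 0, 0], [0, 0, 0], [0, 0, 0]], claw=[0.1, 0.1, 0.1])

```text
time_s: 21.55
tool_pos: [0.4882, -0.0473, 0.1183]
tcp_rot: [0.689, -0.159, 0.689, 0.159]
ft_force: [1.1, -0.1, -2.4]
grip_width: 0.181
```

```bash
python3 avg.py 3
```

```text
F.u 1.42±0.51 lat -0.65 z -2.47 T u,v,z -0.124 -0.452 -0.005
t 21.7 tcp [ 0.48817 -0.04738  0.11817] foot [ 0.4886 -0.0481  0.0352] yaw 26.03
foot rel lug: in 5.28 lat -1.21  z 35.17 mm
F outward(-u) -0.19 lat -1.27 z -2.39 torque [ 0.004 -0.497 -0.007]
```

Run:
```python
from h import *
p=eyes.grab_frame("wrist")
im=p["frame"];cv2.imwrite("pics/l1.png",cv2.resize(im[160:310,220:420],(800,600),interpolation=cv2.INTER_CUBIC))
```

```text
(no output)
```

View pics/l1.png

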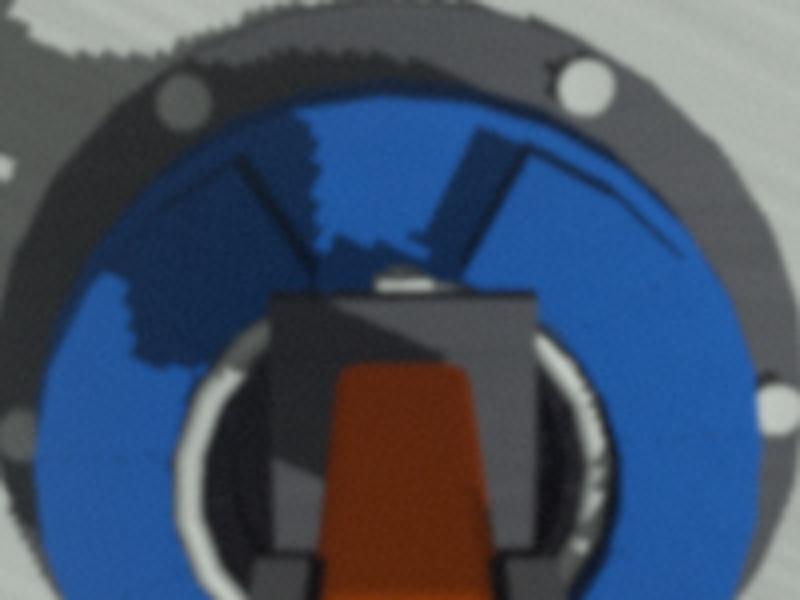

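>>> move_arm(slide=[[0, 0, 0.0004], [0, 0, 0.0004], [0, 0, 0.0004], [0, 0, 0]], rotation=[[0, 0, 0], [0, 0, 0], [0, 0, 0], [0, 0, 0]], claw=[0.1, 0.1, 0.1, 0.1])

```text
time_s: 22.08
tool_pos: [0.4877, -0.0472, 0.1186]
tcp_rot: [0.689, -0.159, 0.689, 0.159]
ft_force: [2.6, -0.1, -3.6]
grip_width: 0.18
```

```bash
python3 avg.py 3
```

```text
F.u 1.47±0.04 lat -1.52 z -4.24 T u,v,z -0.419 -0.591 0.041
t 22.23 tcp [ 0.4877  -0.04717  0.11855] foot [ 0.488  -0.0478  0.0356] yaw 26.02
foot rel lug: in 4.89 lat -0.73  z 35.55 mm
F outward(-u) -1.36 lat -1.34 z -4.05 torque [-0.121 -0.748  0.041]
```

>>> move_arm(slide=[[0, 0, 0.0004], [0, 0, 0.0004], [0, 0, 0.0004], [0, 0, 0]], rotation=[[0, 0, 0], [0, 0, 0], [0, 0, 0], [0, 0, 0]], claw=[0.1, 0.1, 0.1, 0.1])

```text
time_s: 22.57
tool_pos: [0.4879, -0.0471, 0.1203]
tcp_rot: [0.689, -0.159, 0.689, 0.159]
ft_force: [2.1, 0.8, -0.5]
grip_width: 0.182
```

```bash
python3 avg.py 3
```

```text
F.u 1.45±0.15 lat -0.74 z 0.29 T u,v,z -0.141 -0.449 -0.011
t 22.72 tcp [ 0.48792 -0.04706  0.12023] foot [ 0.4883 -0.0477  0.0372] yaw 26.02
foot rel lug: in 5.18 lat -0.73  z 37.23 mm
F outward(-u) -1.73 lat -1.30 z 0.98 torque [ 0.095 -0.454  0.034]
```

```bash
python3 - <<'E'
from h import *
p=eyes.grab_frame("wrist");s=eyes.grab_frame("scene")
a=cv2.resize(p["frame"][160:310,220:420],(533,400),interpolation=cv2.INTER_CUBIC)
b=cv2.resize(s["frame"][225:295,270:317],(267,400),interpolation=cv2.INTER_CUBIC)
cv2.imwrite("pics/m1.png",np.hstack([a,b]))
cv2.imwrite("pics/m2.png",cv2.resize(s["frame"][160:300,220:400],(800,600),interpolation=cv2.INTER_CUBIC))
E
python3 avg.py 3
```

```text
F.u 1.67±0.19 lat -0.77 z -1.06 T u,v,z -0.143 -0.53 -0.001
t 22.97 tcp [ 0.48777 -0.04706  0.11992] foot [ 0.4881 -0.0477  0.0369] yaw 26.02
foot rel lug: in 5.02 lat -0.66  z 36.92 mm
F outward(-u) -1.22 lat -0.96 z -0.92 torque [ 0.052 -0.574 -0.014]
```

View pics/m1.png

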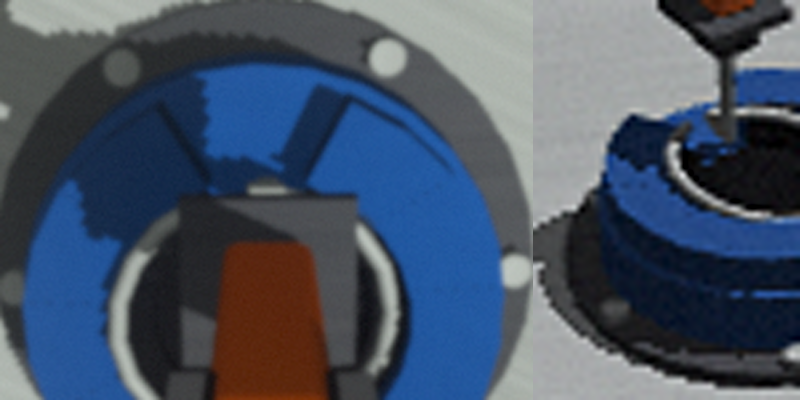

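View pics/m2.png

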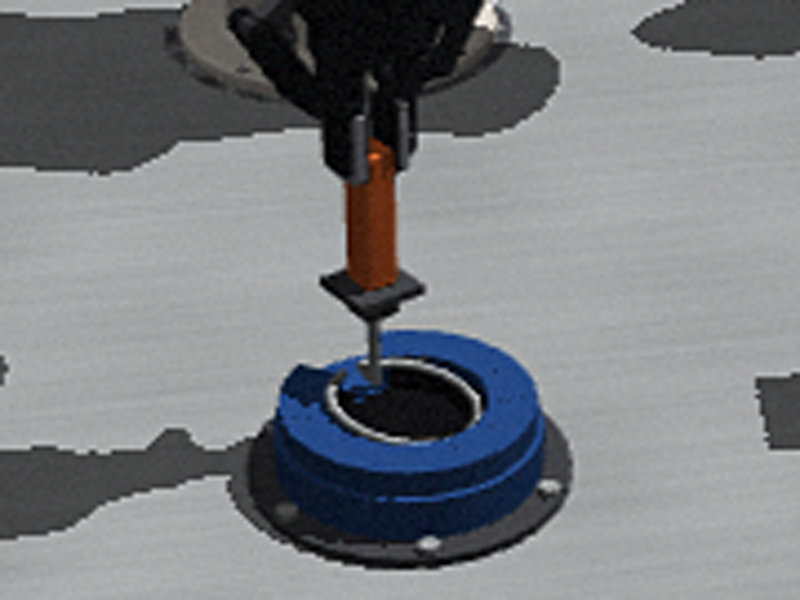

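>>> move_arm(slide=[[0, 0, 0.0005], [0, 0, 0.0005], [0, 0, 0.0005], [0, 0, 0.0005], [0, 0, 0]], rotation=[[0, 0, 0], [0, 0, 0], [0, 0, 0], [0, 0, 0], [0, 0, 0]], claw=[0.1, 0.1, 0.1, 0.1, 0.1])

```text
time_s: 23.38
tool_pos: [0.4871, -0.047, 0.1216]
tcp_rot: [0.688, -0.159, 0.689, 0.159]
ft_force: [0.8, 0.4, -0.6]
grip_width: 0.184
```

```bash
python3 avg.py 3
```

```text
F.u 0.12±0.21 lat -0.52 z -1.00 T u,v,z -0.016 -0.057 0.008
t 23.53 tcp [ 0.48723 -0.04705  0.12154] foot [ 0.4875 -0.0477  0.0385] yaw 26.02
foot rel lug: in 4.45 lat -0.35  z 38.54 mm
F outward(-u) 0.26 lat -0.03 z -1.85 torque [-0.023 -0.016  0.038]
```

Run:
```python
from h import *
p=eyes.grab_frame("wrist");s=eyes.grab_frame("scene")
a=cv2.resize(p["frame"][180:300,240:400],(533,400),interpolation=cv2.INTER_CUBIC)
b=cv2.resize(s["frame"][225:295,285:332],(267,400),interpolation=cv2.INTER_CUBIC)
cv2.imwrite("pics/n1.png",np.hstack([a,b]))
```

```text
(no output)
```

View pics/n1.png

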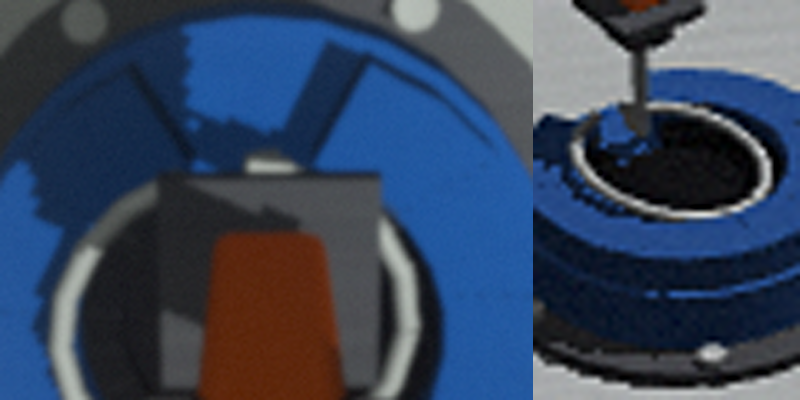

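>>> move_arm(slide=[[0, 0, 0.001], [0, 0, 0.001], [0, 0, 0.001], [0, 0, 0.001], [0, 0, 0.001], [0, 0, 0.001], [0, 0, 0]], rotation=[[0, 0, 0], [0, 0, 0], [0, 0, 0], [0, 0, 0], [0, 0, 0], [0, 0, 0], [0, 0, 0]], claw=[0.1, 0.1, 0.1, 0.1, 0.1, 0.1, 0.1])

```text
time_s: 24.22
tool_pos: [0.4878, -0.0471, 0.1281]
tcp_rot: [0.689, -0.159, 0.689, 0.159]
ft_force: [0.5, -0.3, -2.4]
grip_width: 0.179
```

```bash
python3 avg.py 3
python3 - <<'E'
from h import *
p=eyes.grab_frame("wrist");s=eyes.grab_frame("scene")
a=cv2.resize(p["frame"][180:300,240:400],(533,400),interpolation=cv2.INTER_CUBIC)
b=cv2.resize(s["frame"][225:295,285:332],(267,400),interpolation=cv2.INTER_CUBIC)
cv2.imwrite("pics/o1.png",np.hstack([a,b]))
E
```

```text
F.u -0.52±0.35 lat 0.19 z -1.30 T u,v,z -0.013 -0.008 0.006
t 24.37 tcp [ 0.48764 -0.04706  0.12777] foot [ 0.4879 -0.0477  0.0448] yaw 26.02
foot rel lug: in 4.88 lat -0.59  z 44.77 mm
F outward(-u) -0.24 lat -0.30 z -1.03 torque [-0.009 -0.02  -0.026]
```

View pics/o1.png

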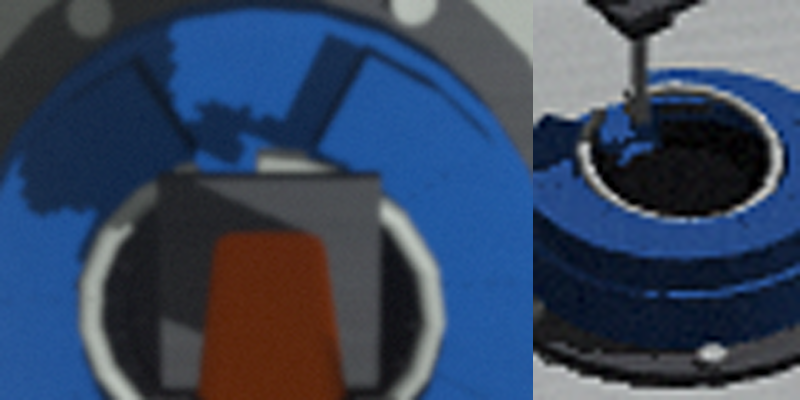

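>>> move_arm(slide=[[-0.0004, 0.0007, 0], [-0.0004, 0.0008, 0], [-0.0003, 0.0007, 0], [0, 0, 0]], rotation=[[0, 0, 0], [0, 0, 0], [0, 0, 0], [0, 0, 0]], claw=[0.1, 0.1, 0.1, 0.1])

```text
time_s: 24.8
tool_pos: [0.4864, -0.0447, 0.1277]
tcp_rot: [0.689, -0.159, 0.689, 0.159]
ft_force: [0.9, 0.2, -2.3]
grip_width: 0.181
```

```bash
python3 avg.py 3
python3 - <<'E'
from h import *
p=eyes.grab_frame("wrist");s=eyes.grab_frame("scene")
a=cv2.resize(p["frame"][180:300,240:400],(533,400),interpolation=cv2.INTER_CUBIC)
b=cv2.resize(s["frame"][225:295,285:332],(267,400),interpolation=cv2.INTER_CUBIC)
cv2.imwrite("pics/p1.png",np.hstack([a,b]))
E
```

```text
F.u 0.41±0.26 lat 0.08 z -1.50 T u,v,z -0.008 0.027 0.015
t 24.95 tcp [ 0.48656 -0.04486  0.12781] foot [ 0.4869 -0.0455  0.0448] yaw 26.03
foot rel lug: in 4.88 lat 1.86  z 44.81 mm
F outward(-u) -0.92 lat 0.70 z -1.62 torque [-0.016  0.001  0.017]
```

View pics/p1.png

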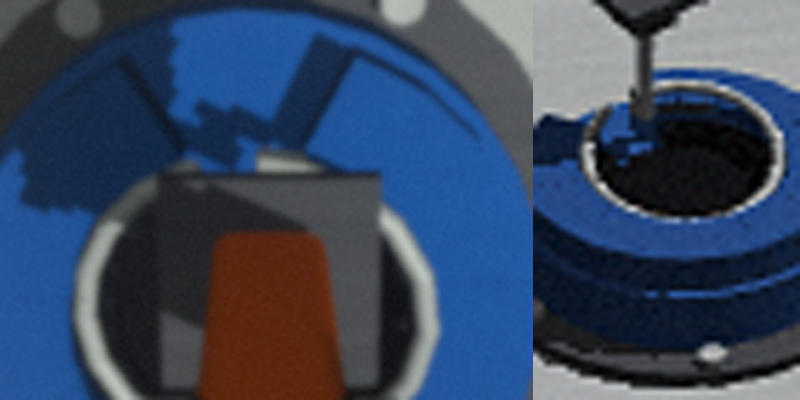

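>>> move_arm(slide=[[0, 0, 0.001], [0, 0, 0.001], [0, 0, 0.0015], [0, 0, 0.0015], [0, 0, 0.0015], [0, 0, 0.001], [0, 0, 0]], rotation=[[0, 0, 0], [0, 0, 0], [0, 0, 0], [0, 0, 0], [0, 0, 0], [0, 0, 0], [0, 0, 0]], claw=[0.1, 0.1, 0.1, 0.1, 0.1, 0.1, 0.1])

```text
time_s: 25.63
tool_pos: [0.4868, -0.0449, 0.1357]
tcp_rot: [0.689, -0.159, 0.689, 0.159]
ft_force: [-0.2, 0.1, -0.5]
grip_width: 0.184
```

```bash
python3 avg.py 3
python3 - <<'E'
from h import *
p=eyes.grab_frame("wrist");s=eyes.grab_frame("scene")
a=cv2.resize(p["frame"][180:300,240:400],(533,400),interpolation=cv2.INTER_CUBIC)
b=cv2.resize(s["frame"][225:295,285:332],(267,400),interpolation=cv2.INTER_CUBIC)
cv2.imwrite("pics/q1.png",np.hstack([a,b]))
E
```

```text
F.u 0.31±0.12 lat 0.00 z -1.67 T u,v,z 0.013 -0.027 -0.031
t 25.78 tcp [ 0.48652 -0.04488  0.13529] foot [ 0.4868 -0.0455  0.0523] yaw 26.02
foot rel lug: in 4.83 lat 1.86  z 52.29 mm
F outward(-u) -0.28 lat -0.04 z -2.21 torque [ 0.013 -0.03  -0.045]
```

View pics/q1.png

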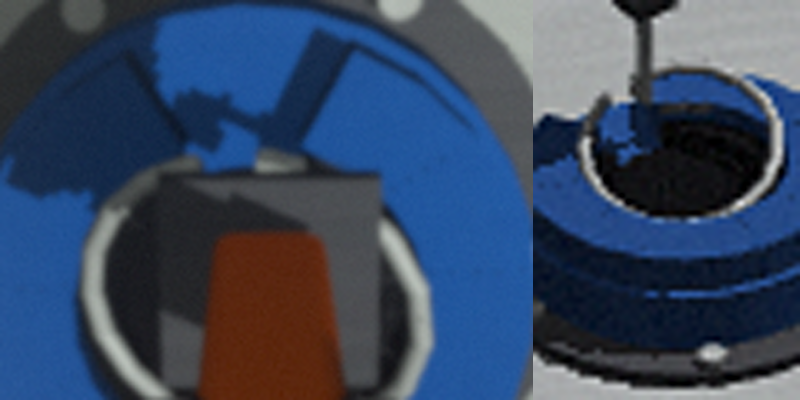

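>>> move_arm(slide=[[-0.0009, -0.0004, 0], [-0.0009, -0.0004, 0], [-0.0009, -0.0005, 0], [-0.0009, -0.0004, 0], [0, 0, 0]], rotation=[[0, 0, 0], [0, 0, 0], [0, 0, 0], [0, 0, 0], [0, 0, 0]], claw=[0.1, 0.1, 0.1, 0.1, 0.1])

```text
time_s: 26.3
tool_pos: [0.4827, -0.0467, 0.1353]
tcp_rot: [0.689, -0.159, 0.689, 0.159]
ft_force: [0.4, 0.4, -1.0]
grip_width: 0.182
```

```bash
python3 avg.py 3
```

```text
F.u 0.05±0.16 lat 0.65 z -1.22 T u,v,z -0.006 0.029 0.019
t 26.45 tcp [ 0.48295 -0.04659  0.13533] foot [ 0.4833 -0.0472  0.0523] yaw 26.02
foot rel lug: in 0.87 lat 1.89  z 52.33 mm
F outward(-u) 0.23 lat 1.19 z -1.83 torque [-0.028  0.023  0.042]
```

No resistance; continue drawing.

>>> move_arm(slide=[[-0.0009, -0.0004, 0], [-0.0009, -0.0004, 0], [-0.0009, -0.0005, 0], [-0.0009, -0.0004, 0], [0, 0, 0]], rotation=[[0, 0, 0], [0, 0, 0], [0, 0, 0], [0, 0, 0], [0, 0, 0]], claw=[0.1, 0.1, 0.1, 0.1, 0.1])

```text
time_s: 26.87
tool_pos: [0.4792, -0.0484, 0.1353]
tcp_rot: [0.689, -0.159, 0.689, 0.159]
ft_force: [-0.1, -0.8, -1.9]
grip_width: 0.178
```

```bash
python3 avg.py 3
python3 - <<'E'
from h import *
p=eyes.grab_frame("wrist");s=eyes.grab_frame("scene")
a=cv2.resize(p["frame"][180:300,240:400],(533,400),interpolation=cv2.INTER_CUBIC)
b=cv2.resize(s["frame"][225:295,285:332],(267,400),interpolation=cv2.INTER_CUBIC)
cv2.imwrite("pics/r1.png",np.hstack([a,b]))
E
```

```text
F.u -0.14±0.26 lat 0.35 z -1.02 T u,v,z -0.008 -0.007 0.009
t 27.02 tcp [ 0.47934 -0.0483   0.13531] foot [ 0.4796 -0.0489  0.0523] yaw 26.02
foot rel lug: in -3.12 lat 1.93  z 52.31 mm
F outward(-u) 0.19 lat 0.47 z -0.36 torque [ 0.001 -0.043  0.011]
```

View pics/r1.png

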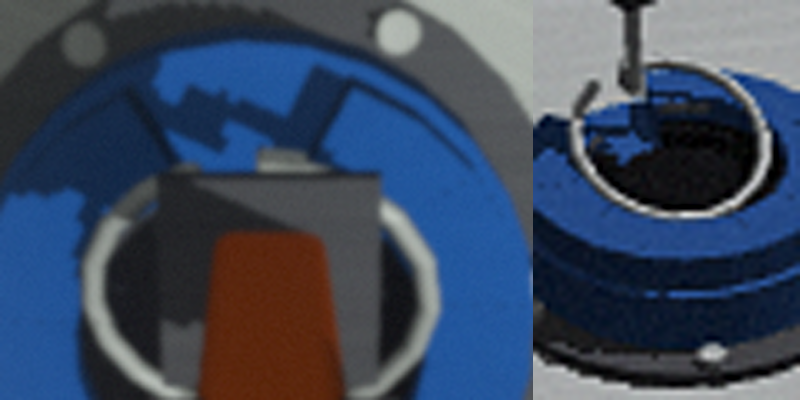

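>>> move_arm(slide=[[-0.0009, -0.0004, 0], [-0.0009, -0.0004, 0], [-0.0009, -0.0005, 0], [-0.0009, -0.0004, 0], [-0.0009, -0.0004, 0], [-0.0009, -0.0005, 0], [-0.0009, -0.0004, 0], [0, 0, 0]], rotation=[[0, 0, 0], [0, 0, 0], [0, 0, 0], [0, 0, 0], [0, 0, 0], [0, 0, 0], [0, 0, 0], [0, 0, 0]], claw=[0.1, 0.1, 0.1, 0.1, 0.1, 0.1, 0.1, 0.1])

```text
time_s: 27.78
tool_pos: [0.4729, -0.0514, 0.1353]
tcp_rot: [0.689, -0.159, 0.689, 0.159]
ft_force: [0.5, -0.7, -1.2]
grip_width: 0.182
```

```bash
python3 avg.py 3
python3 - <<'E'
from h import *
p=eyes.grab_frame("wrist");s=eyes.grab_frame("scene")
a=cv2.resize(p["frame"][180:300,240:400],(533,400),interpolation=cv2.INTER_CUBIC)
b=cv2.resize(s["frame"][225:295,285:332],(267,400),interpolation=cv2.INTER_CUBIC)
cv2.imwrite("pics/s1.png",np.hstack([a,b]))
E
```

```text
F.u 0.20±0.15 lat 0.36 z -1.37 T u,v,z -0.008 -0.021 0.018
t 27.93 tcp [ 0.47305 -0.05128  0.13532] foot [ 0.4734 -0.0519  0.0523] yaw 26.02
foot rel lug: in -10.08 lat 2.01  z 52.32 mm
F outward(-u) 0.14 lat 0.15 z -2.42 torque [-0.021 -0.027  0.029]
```

View pics/s1.png

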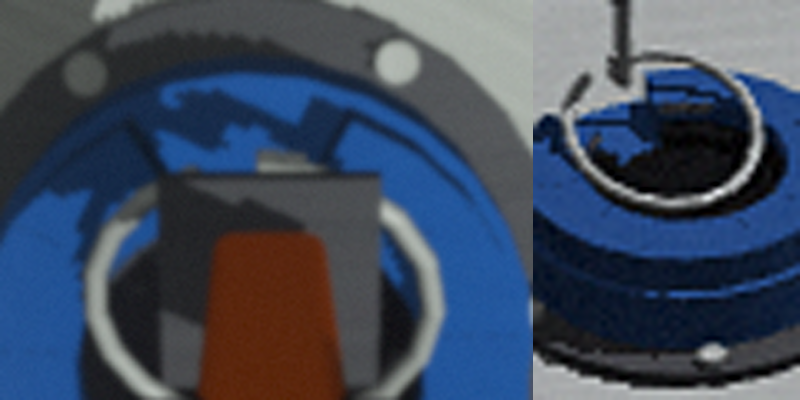

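>>> move_arm(slide=[[-0.0009, -0.0004, 0], [-0.0009, -0.0004, 0], [-0.0009, -0.0005, 0], [-0.0009, -0.0004, 0], [-0.0009, -0.0004, 0], [-0.0009, -0.0005, 0], [-0.0009, -0.0004, 0], [-0.0009, -0.0004, 0], [-0.0009, -0.0004, 0], [-0.0009, -0.0005, 0], [-0.0009, -0.0004, 0], [-0.0009, -0.0004, 0], [-0.0009, -0.0005, 0], [-0.0009, -0.0004, 0], [0, 0, 0]], rotation=[[0, 0, 0], [0, 0, 0], [0, 0, 0], [0, 0, 0], [0, 0, 0], [0, 0, 0], [0, 0, 0], [0, 0, 0], [0, 0, 0], [0, 0, 0], [0, 0, 0], [0, 0, 0], [0, 0, 0], [0, 0, 0], [0, 0, 0]], claw=[0.1, 0.1, 0.1, 0.1, 0.1, 0.1, 0.1, 0.1, 0.1, 0.1, 0.1, 0.1, 0.1, 0.1, 0.1])

```text
time_s: 29.28
tool_pos: [0.4603, -0.0574, 0.1353]
tcp_rot: [0.689, -0.159, 0.689, 0.159]
ft_force: [0.4, -0.8, -0.7]
grip_width: 0.182
```

```bash
python3 avg.py 3
python3 - <<'E'
from h import *
p=eyes.grab_frame("wrist");s=eyes.grab_frame("scene")
a=cv2.resize(p["frame"][180:330,220:420],(533,400),interpolation=cv2.INTER_CUBIC)
b=cv2.resize(s["frame"][225:295,275:322],(267,400),interpolation=cv2.INTER_CUBIC)
cv2.imwrite("pics/t1.png",np.hstack([a,b]))
E
```

```text
F.u 0.17±0.21 lat 0.22 z -1.27 T u,v,z 0.009 0.0 -0.01
t 29.43 tcp [ 0.46045 -0.0573   0.13531] foot [ 0.4608 -0.0579  0.0523] yaw 26.02
foot rel lug: in -24.05 lat 2.12  z 52.31 mm
F outward(-u) -0.68 lat -0.32 z -1.47 torque [ 0.005  0.012 -0.032]
```

View pics/t1.png

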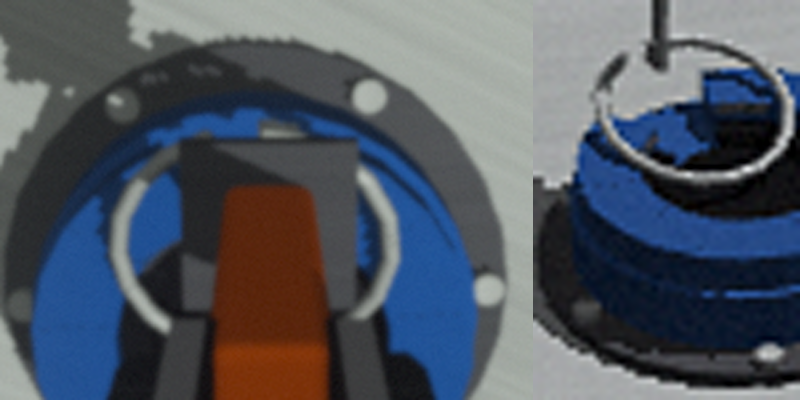

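>>> move_arm(slide=[[0, 0, -0.001], [0, 0, -0.001], [0, 0, -0.001], [0, 0, -0.001], [0, 0, -0.001], [0, 0, -0.001], [0, 0, -0.001], [0, 0, -0.001], [0, 0, -0.001], [0, 0, -0.001], [0, 0, -0.001], [0, 0, 0]], rotation=[[0, 0, 0], [0, 0, 0], [0, 0, 0], [0, 0, 0], [0, 0, 0], [0, 0, 0], [0, 0, 0], [0, 0, 0], [0, 0, 0], [0, 0, 0], [0, 0, 0], [0, 0, 0]], claw=[0.1, 0.1, 0.1, 0.1, 0.1, 0.1, 0.1, 0.1, 0.1, 0.1, 0.1, 0.1])

```text
time_s: 30.53
tool_pos: [0.4603, -0.0572, 0.1241]
tcp_rot: [0.689, -0.159, 0.689, 0.159]
ft_force: [0.0, 0.4, -2.0]
grip_width: 0.183
```

```bash
python3 avg.py 3
python3 - <<'E'
from h import *
p=eyes.grab_frame("wrist");s=eyes.grab_frame("scene")
a=cv2.resize(p["frame"][180:330,220:420],(533,400),interpolation=cv2.INTER_CUBIC)
b=cv2.resize(s["frame"][225:295,275:322],(267,400),interpolation=cv2.INTER_CUBIC)
cv2.imwrite("pics/u1.png",np.hstack([a,b]))
E
```

```text
F.u 0.29±0.05 lat -0.02 z -0.79 T u,v,z -0.006 -0.021 0.016
t 30.68 tcp [ 0.46046 -0.05728  0.12431] foot [ 0.4608 -0.0579  0.0413] yaw 26.02
foot rel lug: in -24.03 lat 2.14  z 41.31 mm
F outward(-u) -0.41 lat -0.02 z -0.48 torque [ 0.002 -0.028  0.033]
```

View pics/u1.png

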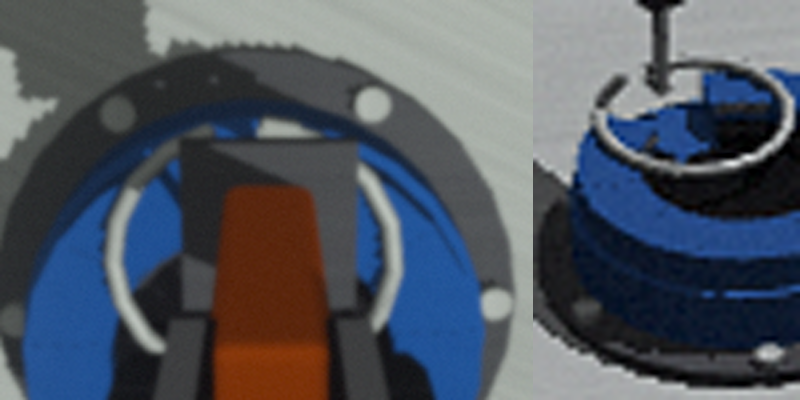

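>>> move_arm(slide=[[0, 0, -0.001], [0, 0, -0.001], [0, 0, -0.001], [0, 0, -0.0005], [0, 0, 0]], rotation=[[0, 0, 0], [0, 0, 0], [0, 0, 0], [0, 0, 0], [0, 0, 0]], claw=[0.1, 0.1, 0.1, 0.1, 0.1])

```text
time_s: 31.2
tool_pos: [0.4603, -0.0572, 0.1206]
tcp_rot: [0.689, -0.159, 0.689, 0.159]
ft_force: [0.0, 0.2, -0.4]
grip_width: 0.181
```

```bash
python3 avg.py 3
python3 - <<'E'
from h import *
p=eyes.grab_frame("wrist");s=eyes.grab_frame("scene")
a=cv2.resize(p["frame"][180:330,220:420],(533,400),interpolation=cv2.INTER_CUBIC)
b=cv2.resize(s["frame"][225:295,275:322],(267,400),interpolation=cv2.INTER_CUBIC)
cv2.imwrite("pics/v1.png",np.hstack([a,b]))
E
```

```text
F.u -0.10±0.19 lat -0.23 z -1.35 T u,v,z -0.026 0.003 0.008
t 31.35 tcp [ 0.46047 -0.0573   0.12082] foot [ 0.4608 -0.0579  0.0378] yaw 26.02
foot rel lug: in -24.03 lat 2.11  z 37.82 mm
F outward(-u) 0.08 lat 0.82 z -0.90 torque [-0.005 -0.012 -0.043]
```

View pics/v1.png

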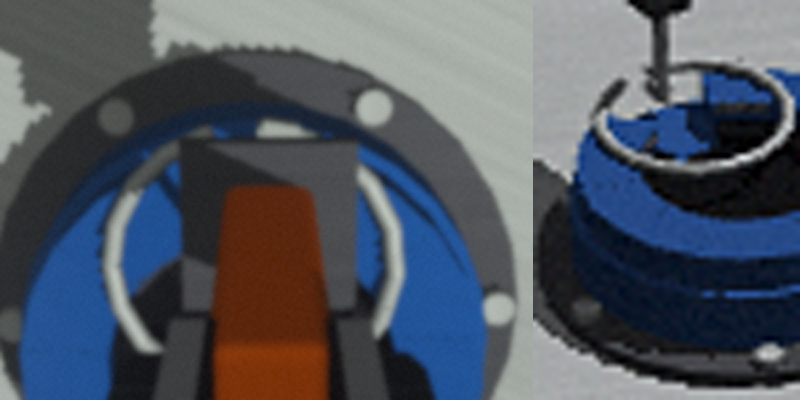

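>>> move_arm(slide=[[0.0018, 0.0009, 0], [0.0018, 0.0009, 0], [0.0018, 0.0009, 0], [0.0018, 0.0009, 0], [0.0018, 0.0008, 0], [0.0018, 0.0009, 0], [0.0018, 0.0009, 0], [0, 0, 0], [0, 0, 0]], rotation=[[0, 0, 0], [0, 0, 0], [0, 0, 0], [0, 0, 0], [0, 0, 0], [0, 0, 0], [0, 0, 0], [0, 0, 0], [0, 0, 0]], claw=[0.1, 0.1, 0.1, 0.1, 0.1, 0.1, 0.1, 0.1, 0.1])

```text
time_s: 32.2
tool_pos: [0.4731, -0.051, 0.1208]
tcp_rot: [0.689, -0.159, 0.689, 0.159]
ft_force: [0.0, -0.4, -1.1]
grip_width: 0.183
```

```bash
python3 avg.py 3
python3 - <<'E'
from h import *
p=eyes.grab_frame("wrist");s=eyes.grab_frame("scene")
a=cv2.resize(p["frame"][180:330,220:420],(533,400),interpolation=cv2.INTER_CUBIC)
b=cv2.resize(s["frame"][225:295,275:322],(267,400),interpolation=cv2.INTER_CUBIC)
cv2.imwrite("pics/w1.png",np.hstack([a,b]))
E
```

```text
F.u -0.06±0.23 lat 0.25 z -1.50 T u,v,z 0.015 0.008 -0.004
t 32.35 tcp [ 0.47299 -0.05109  0.12076] foot [ 0.4733 -0.0517  0.0378] yaw 26.02
foot rel lug: in -10.05 lat 2.21  z 37.76 mm
F outward(-u) -0.47 lat 0.28 z -0.86 torque [ 0.016 -0.029 -0.003]
```

View pics/w1.png

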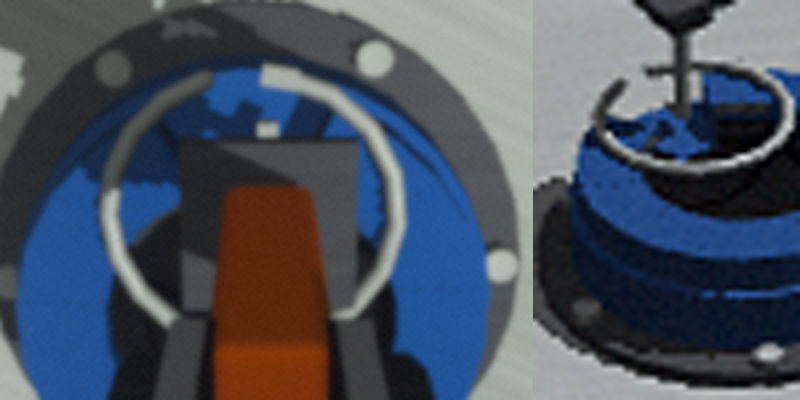

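>>> move_arm(slide=[[0, 0, 0.003], [0, 0, 0.008], [0, 0, 0.012], [0, 0, 0.012], [0, 0, 0.012], [0, 0, 0.012], [0, 0, 0.012], [0, 0, 0.012], [0, 0, 0.004]], rotation=[[0, 0, 0], [0, 0, 0], [0, 0, 0], [0, 0, 0], [0, 0, 0], [0, 0, 0], [0, 0, 0], [0, 0, 0], [0, 0, 0]], claw=[0.1, 0.1, 0.1, 0.1, 0.1, 0.1, 0.1, 0.1, 0.1])

```text
time_s: 33.2
tool_pos: [0.4742, -0.0515, 0.2105]
tcp_rot: [0.69, -0.16, 0.688, 0.158]
ft_force: [1.2, -0.6, -1.0]
grip_width: 0.184
```

>>> move_arm(slide=[[0.0022, 0.019, 0], [0.0022, 0.019, 0], [0.0022, 0.019, 0], [0.0022, 0.019, 0], [0.0022, 0.019, 0], [0.0022, 0.019, 0], [0.0022, 0.019, 0], [0.0022, 0.019, 0], [0.0022, 0.019, 0], [0.0022, 0.019, 0], [0.0022, 0.019, 0], [0.0022, 0.019, 0], [0.0022, 0.019, 0], [0.0022, 0.019, 0], [0, 0, 0], [0, 0, 0], [0, 0, 0]], rotation=[[0, 0, -0.05], [0, 0, -0.05], [0, 0, -0.05], [0, 0, -0.05], [0, 0, -0.05], [0, 0, -0.05], [0, 0, -0.05], [0, 0, -0.05], [0, 0, -0.05], [0, 0, -0.05], [0, 0, -0.05], [0, 0, -0.05], [0, 0, -0.05], [0, 0, -0.046], [0, 0, 0], [0, 0, 0], [0, 0, 0]], claw=[0.1, 0.1, 0.1, 0.1, 0.1, 0.1, 0.1, 0.1, 0.1, 0.1, 0.1, 0.1, 0.1, 0.1, 0.1, 0.1, 0.1])

```text
time_s: 34.62
tool_pos: [0.5037, 0.2145, 0.2076]
tcp_rot: [0.702, 0.085, 0.702, -0.085]
ft_force: [-0.2, 0.4, -1.2]
grip_width: 0.183
```

Run:
```python
from st import *
P={}
for c in("wrist","scene","top"):P[c]=eyes.grab_frame(c)
z0=t[2]-.083
for n,z in dict(pick_toe=z0,stand_hole=.06,ring_lift=.047,ring_back=.047).items():
  for c in P:
    for k in tip_of(P[c],n)[:1]: print(n,c,np.round(k["pixel"],1),round(k["confidence"],2),np.round(at_z(P[c],k["pixel"],z),4))
a=cv2.resize(P["wrist"]["frame"][180:330,220:420],(533,400),interpolation=cv2.INTER_CUBIC)
b=cv2.resize(P["top"]["frame"][225:325,302:369],(267,400),interpolation=cv2.INTER_CUBIC)
cv2.imwrite("pics/x1.png",np.hstack([a,b]))
```

```text
t 34.62 tcp [0.5037  0.21447 0.20759] foot [0.5035 0.2137 0.1246] yaw -13.81
foot rel lug: in 133.45 lat 227.57  z 124.59 mm
F outward(-u) 0.01 lat 0.47 z -1.18 torque [0.009 0.015 0.019]
pick_toe wrist [223.6 317.5] 0.58 [0.494  0.2143 0.1246]
pick_toe scene [203.8 424.8] 0.83 [0.4958 0.2164 0.1246]
pick_toe top [252. 322.] 0.7 [ 0.5394 -0.0232  0.1246]
stand_hole wrist [215.3 322.4] 0.61 [0.5033 0.2155 0.06  ]
stand_hole scene [231.3 423.6] 0.98 [0.5048 0.2176 0.06  ]
stand_hole top [286.2 181. ] 0.59 [0.4992 0.2129 0.06  ]
ring_lift wrist [229.9   3.9] 0.56 [ 0.4514 -0.0622  0.047 ]
ring_lift scene [233.8 296.4] 0.41 [ 0.4435 -0.057   0.047 ]
ring_lift top [310.6 349.8] 0.47 [ 0.4515 -0.0639  0.047 ]
ring_back wrist [292.4  62.6] 0.72 [ 0.5194 -0.0372  0.047 ]
ring_back scene [251.7 309.8] 0.45 [ 0.5182 -0.0387  0.047 ]
ring_back top [266.6 330. ] 0.86 [ 0.5252 -0.0337  0.047 ]
```

View pics/x1.png

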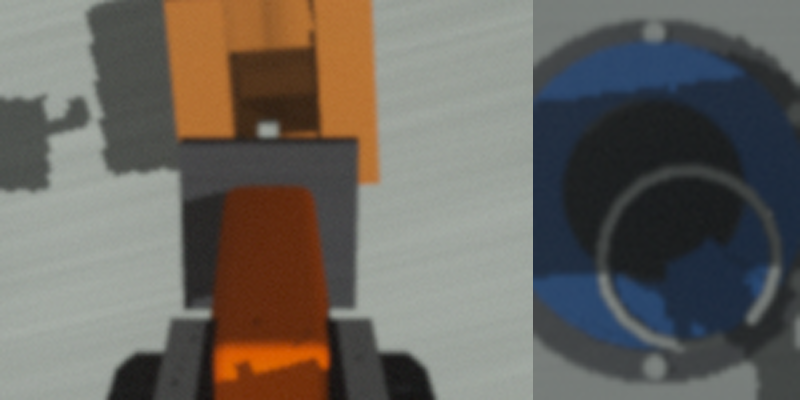

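>>> move_arm(slide=[[0.0004, 0.0015, 0], [0, 0, -0.01], [0, 0, -0.01], [0, 0, -0.01], [0, 0, -0.01], [0, 0, -0.01], [0, 0, -0.01], [0, 0, -0.01], [0, 0, -0.01], [0, 0, -0.01], [0, 0, -0.01], [0, 0, -0.01], [0, 0, -0.004], [0, 0, -0.002], [0, 0, 0], [0, 0, 0]], rotation=[[0, 0, 0], [0, 0, 0], [0, 0, 0], [0, 0, 0], [0, 0, 0], [0, 0, 0], [0, 0, 0], [0, 0, 0], [0, 0, 0], [0, 0, 0], [0, 0, 0], [0, 0, 0], [0, 0, 0], [0, 0, 0], [0, 0, 0], [0, 0, 0]], claw=[0.1, 0.1, 0.1, 0.1, 0.1, 0.1, 0.1, 0.1, 0.1, 0.1, 0.1, 0.1, 0.1, 0.1, 0.1, 0.1])

```text
time_s: 36.7
tool_pos: [0.5047, 0.2165, 0.0922]
tcp_rot: [0.702, 0.085, 0.702, -0.085]
ft_force: [-0.2, -0.2, -0.6]
grip_width: 0.179
```

```bash
python3 st.py
```

```text
t 36.7 tcp [0.50467 0.21651 0.09223] foot [0.5046 0.2158 0.0092] yaw -13.85
foot rel lug: in 135.35 lat 228.99  z 9.23 mm
F outward(-u) 0.24 lat -0.08 z -0.63 torque [-0.039  0.022 -0.022]
```

Free in the hole; 4 mm left to rest.

>>> move_arm(slide=[[0, 0, -0.002], [0, 0, -0.0015], [0, 0, -0.0005], [0, 0, 0], [0, 0, 0]], rotation=[[0, 0, 0], [0, 0, 0], [0, 0, 0], [0, 0, 0], [0, 0, 0]], claw=[0.1, 0.1, 0.1, 0.1, 0.1])

```text
time_s: 37.12
tool_pos: [0.5045, 0.2164, 0.0881]
tcp_rot: [0.702, 0.085, 0.702, -0.085]
ft_force: [0.1, -0.4, 0.6]
grip_width: 0.179
```

>>> move_arm(slide=[[0, 0, -0.0003], [0, 0, 0], [0, 0, 0]], rotation=[[0, 0, 0], [0, 0, 0], [0, 0, 0]], claw=[0.1, 0.1, 0.1])

```text
time_s: 37.37
tool_pos: [0.5046, 0.2164, 0.0881]
tcp_rot: [0.702, 0.085, 0.702, -0.085]
ft_force: [-1.0, -1.4, 2.7]
grip_width: 0.181
```

>>> move_arm(slide=[[0, 0, 0], [0, 0, 0], [0, 0, 0], [0, 0, 0], [0, 0, 0], [0, 0, 0], [0, 0, 0], [0, 0, 0]], rotation=[[0, 0, 0], [0, 0, 0], [0, 0, 0], [0, 0, 0], [0, 0, 0], [0, 0, 0], [0, 0, 0], [0, 0, 0]], claw=[0.25, 0.35, 0.5, 0.7, 0.8, 0.8, 0.8, 0.8])

```text
time_s: 38.03
tool_pos: [0.5043, 0.2164, 0.0875]
tcp_rot: [0.702, 0.085, 0.702, -0.085]
ft_force: [0.5, -0.1, -0.3]
grip_width: 0.799
```

>>> move_arm(slide=[[0, 0, 0.005], [0, 0, 0.01], [0, 0, 0.015], [0, 0, 0.015], [0, 0, 0.015], [0, 0, 0.015], [0, 0, 0.015], [0, 0, 0.02], [0, 0, 0.02], [0, 0, 0.02], [0, 0, 0.01], [0, 0, 0], [0, 0, 0]], rotation=[[0, 0, 0], [0, 0, 0], [0, 0, 0], [0, 0, 0], [0, 0, 0], [0, 0, 0], [0, 0, 0], [0, 0, 0], [0, 0, 0], [0, 0, 0], [0, 0, 0], [0, 0, 0], [0, 0, 0]], claw=[0.8, 0.8, 0.8, 0.8, 0.8, 0.8, 0.8, 0.8, 0.8, 0.8, 0.8, 0.8, 0.8])

```text
time_s: 39.12
tool_pos: [0.5044, 0.2165, 0.2478]
tcp_rot: [0.702, 0.085, 0.702, -0.085]
ft_force: [-0.7, -0.3, -0.8]
grip_width: 0.802
```

Run:
```python
from st import *
P={}
for c in("wrist","scene","top"):P[c]=eyes.grab_frame(c)
a=P["wrist"]["frame"]
s=P["scene"]["frame"]
cv2.imwrite("pics/y1.png",a)
cv2.imwrite("pics/y2.png",cv2.resize(s[190:320,250:450],(800,520),interpolation=cv2.INTER_CUBIC))
for n,z in dict(pick_handle=.105,pick=.005,nozzle=0,offcut=0,ring_lift=.047,ring_back=.047,ring_b_tip=.047).items():
  for c in P:
    for k in tip_of(P[c],n)[:1]: print(n,c,np.round(k["pixel"],1),round(k["confidence"],2),np.round(at_z(P[c],k["pixel"],z),4))
```

```text
t 39.12 tcp [0.50444 0.21649 0.24784] foot [0.5044 0.2158 0.1648] yaw -13.85
foot rel lug: in 135.14 lat 229.06  z 164.84 mm
F outward(-u) 0.72 lat 0.07 z -0.79 torque [-0.01  -0.042 -0.009]
pick_handle wrist [218.  323.2] 0.77 [0.5056 0.218  0.105 ]
pick_handle scene [213.2 423.9] 0.93 [0.502  0.2144 0.105 ]
pick_handle top [279.6 170.9] 0.84 [0.5064 0.2153 0.105 ]
pick wrist [192.8 321.6] 0.94 [0.5012 0.2178 0.005 ]
pick scene [271.1 312.3] 0.31 [ 0.5316 -0.0361  0.005 ]
pick top [287.5 189.4] 0.6 [0.501  0.2147 0.005 ]
nozzle wrist [344.2 286.6] 0.63 [0.6716 0.1317 0.    ]
nozzle scene [304.2 406.7] 0.62 [0.6675 0.1318 0.    ]
nozzle top [194.3 236.2] 0.75 [0.6678 0.1334 0.    ]
offcut scene [276.  186.9] 0.64 [ 0.4931 -0.3019  0.    ]
offcut top [285.2 488.8] 0.62 [ 0.4891 -0.3075  0.    ]
ring_lift wrist [219.8  34.9] 0.95 [ 0.4525 -0.0602  0.047 ]
ring_lift top [310.9 347.8] 0.55 [ 0.4511 -0.0606  0.047 ]
ring_back wrist [278.4  83.3] 0.94 [ 0.5213 -0.0395  0.047 ]
ring_back scene [253.6 311.6] 0.69 [ 0.5258 -0.0361  0.047 ]
ring_back top [267.1 332.7] 0.7 [ 0.5242 -0.0381  0.047 ]
ring_b_tip wrist [216.4 323.3] 0.71 [0.5173 0.2155 0.047 ]
ring_b_tip scene [241.3 288.2] 0.6 [ 0.4702 -0.0789  0.047 ]
ring_b_tip top [303.8 359.2] 0.58 [ 0.4621 -0.0798  0.047 ]
```

View pics/y1.png

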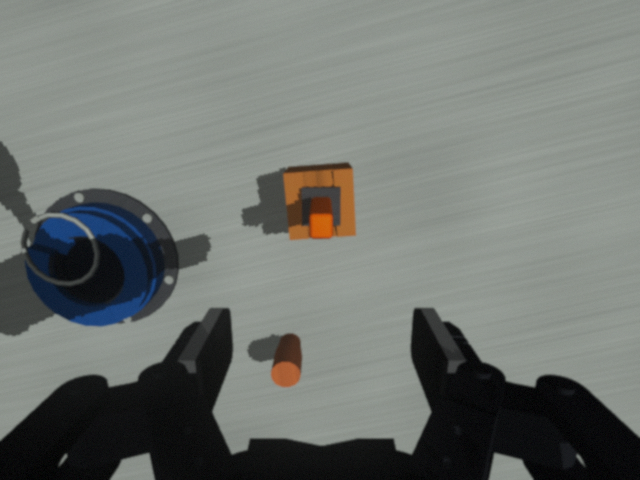

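View pics/y2.png

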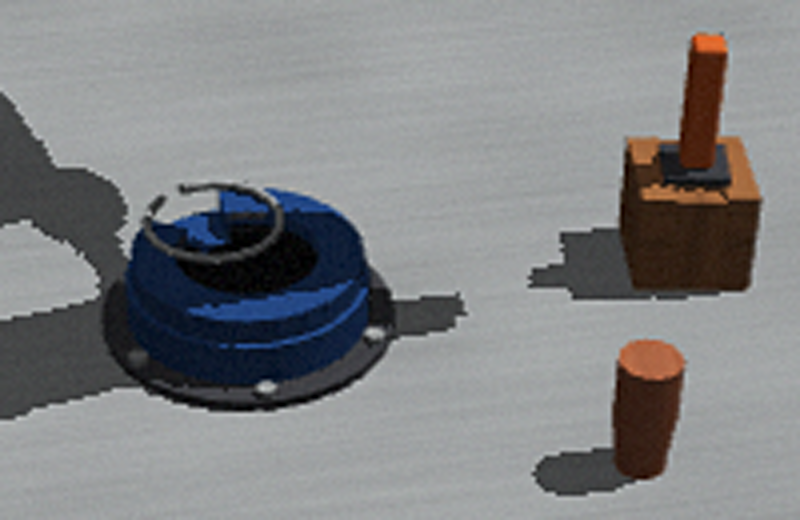

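```bash
python3 -c "
from h import *
print(order.hand_in())"
```

```text
the job is handed in; nothing more can be done
None
```

The split ring is out of its groove and lying loose and flat on top of the hub. The pick is back upright in its stand. I handed the job in at about 39 s of the 72 s allowed; the hand-in reports no verdict.

- **Take-up:** I slid the toe under the square end with about 0.7 mm clearance above the slot floor. The shank then pulled at about 3.9 N, and I held that for over a second.
- **Prising:** I eased the pull to about 1.5–3 N while lifting. The highest reading was about 8.5 N of lift, or 9 N in total, against the 15 N limit. The lug rode over the teeth after roughly 5–6 mm. I then tilted the ring, drew it about 30 mm towards the slot, and lowered it onto the top face.
- **Hub contact:** The only contact I know of on purpose was a light floor touch of about 2.7 N to set the toe height. The hub marks at 9 N.
- **Last checks:** The images show the ring flat on the hub, shifted by an estimated 30–33 mm. The pick is upright with its collar on the stand. The nozzle and offcut read within about 8 mm of where they started, which I put down to camera scatter.
- **Small doubts:** The ring's front end may overhang the hub edge at the slot by 2–3 mm, though it is well supported at the sides. Forces were read only at intervals, so a short peak between readings could have been missed.

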